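# Set up the soldering place

## Robot

A 7-joint arm with a two-finger parallel gripper is mounted at the origin on the work surface. World frame = base frame: x ahead of the robot, y to its left, z up, the work surface at z = 0. Lengths are in m, angles in rad, forces in N, time in s.
With the tool pointing down it reaches from about 0.35 to 0.9 m from the base axis. Payload 8.1 kg.
Tool frame: the origin (TCP) lies on the centre line of the jaws, within the pads' length; the fingertips stand 11 mm ahead of it and the grasp point (between the pads) lies 8 mm behind it (arm.nose_length is the distance from the TCP to the fingertips, in m); z points along the fingers, y is the line along which they close (so a half turn about z gives the same grasp; the last joint's range is limited). The gripper opens to 92 mm and grips with 3 to 60 N. Pads are 19 mm wide; open, the fingers measure 130 mm over their backs; the gripper's body (75 mm by 190 mm) begins 47 mm behind the grasp point.
Start: joints at [1.067, 0.434, 0.025, 1.573, -0.012, 1.134, -0.075], TCP at [0.244, -0.575, 0.213] pointing down, gripper open.
Joint ranges: [-2.62, 2.62], [-0.44, 2.09], [-1.27, 1.32], [0.08, 2.57], [-1.32, 4.46], [0.12, 2], [-2.74, 2.74]. Speed limits (rad/s): [2.22, 2.22, 3.01, 3.01, 3.14, 3.14, 3.14].

## Interface

Orientations are given as a rotation vector (axis times angle).
In Python, from cell import arm gives the robot as it stands.
- The arm moves only by the tool jog_arm, never from a script. Its argument "moves" is a list of rows, each a list of 4 numbers: the shift along the tool's x, y, z in m, then the turn about the tool's z in rad. In form: [[tx, ty, tz, spin], ...]. A call has 1 to 20 rows; each row is the pose to reach, as a shift and turn from the pose commanded when the call began, along the tool's axes at that moment; what a row does not reach only later rows make up. A row lasts 1/8 s, in which the tool goes at most 62.5 mm and 10.7 degrees, less where a joint would pass 70% of its speed; a pose out of reach is approached as far as the arm can. A call with a gripper value outside its range is refused whole. "hand" is the finger opening in m, from 0 to 0.0918, set as the call begins (left out, the last holds). The fingers move at their own pace and stop on an object; "newtons" is the grip in N (left out, the last holds). Time passes only in rows, so rows that repeat a pose let the fingers close. It gives the time, the measured TCP pose, the force, the opening and the grip force at its end, in the units of the state.
- arm.observe(): the state, without advancing time (a new reading comes with each control period).
- arm.get_image(name): name is "side" or "top"; returns a dict with "color" (480x640x3 uint8, red, green, blue), "z_map" (480x640 float32, m along the optical axis (not along the pixel's ray), 0 where there is no reading), "fx", "fy", "cx", "cy" (pixels), "rvec" (rotation vector, rad) and "tvec" (3), from world to camera coordinates, as OpenCV has them. Camera axes: x right, y down, z forward; pixel columns grow to the right and rows downward; lengths in m; the calibration is good to about 2 mm. A picture is of the moment at which its call begins.
- arm.sign_off(): hands the job in; it is judged then, once.
The state is a dict: "clock": time; "joints": joint angles; "dq": joint speeds; "joint_efforts": joint torques, N m; "position": TCP position; "ee_rot": TCP orientation; "force": force on the tool from outside, world axes, zero at the start; "ft_torque": the same for the moment, N m; "width": opening from 0.0 (shut) to 1.0 (fully open); "gripper_force": force on a finger pad.
Only numpy, scipy, OpenCV 4.12 (cv2) and the standard library are available. Lean on these libraries where they do the work, as an engineer would, in place of code of your own. Each camera call takes 0.05 s, during which the arm holds its last target. There are 200 camera calls.

## Task

Set up the soldering place: slide the flat tin off the grey sheet and into its taped outline, slide the wooden tray onto the sheet in its place, and put every forming block from the cardboard box into a pocket of the tray, pushed down flat on the pocket's bottom. Slide the tin and the tray along the table, do not lift them; both must end lying squarely within their marks, and the wire reel and the jar must stay where they are.

Things in the scene. Friction and masses are not known exactly. Their poses are not given: they have to be found in the camera images.
- tin: Flat closed tin, a smooth block 92 (x) x 120 (y) x 26 high, too wide to grip, about 0.35 kg, loose. It starts lying on the grey sheet. Origin at the centre of its underside, z up. Turned by half a turn it counts as the same.
- outline: Where the tin belongs: a rectangle of pale tape on the table, beyond the sheet as seen from the robot, inside 116 (x) x 144 (y), so the tin fits within it with 12 to spare all round, long side along the long side. Fixed, flat, nothing to catch on. Origin at its centre on the table top.
- sheet: Grey heatproof sheet taped to the table, 124 (x) x 249 (y), the tray's place: the tray fits on it with 12 to spare all round, long side along the long side. Fixed, so thin that things slide over it without a step. Origin at its centre on the table top.
- tray: Loose plywood tray 100 (x) x 225 (y) x 16 high, about 0.6 kg, with six rectangular pockets in its top. It starts on the robot's left. Origin at the centre of its underside, z up. Turned by half a turn it counts as the same.
- bin: Open cardboard box without lid, fixed, 250 (x) x 150 (y) x 40 high outside, walls and floor 5 thick, on the robot's right. Origin at the centre of its underside.
- pocket0 (a point): Centre of the bottom of a tray pocket, at x -27, y -72, z 6 in the tray's frame and turned with the tray (same axes). The pocket is 27 (x) x 63 (y), 10 deep, open at the top. Any block fits any pocket, one each.
- pocket1 (a point): Centre of the bottom of a tray pocket, at x -27, y 0, z 6 in the tray's frame and turned with the tray (same axes). The pocket is 27 (x) x 63 (y), 10 deep, open at the top. Any block fits any pocket, one each.
- pocket2 (a point): Centre of the bottom of a tray pocket, at x -27, y 72, z 6 in the tray's frame and turned with the tray (same axes). The pocket is 27 (x) x 63 (y), 10 deep, open at the top. Any block fits any pocket, one each.
- pocket3 (a point): Centre of the bottom of a tray pocket, at x 27, y -72, z 6 in the tray's frame and turned with the tray (same axes). The pocket is 27 (x) x 63 (y), 10 deep, open at the top. Any block fits any pocket, one each.
- pocket4 (a point): Centre of the bottom of a tray pocket, at x 27, y 0, z 6 in the tray's frame and turned with the tray (same axes). The pocket is 27 (x) x 63 (y), 10 deep, open at the top. Any block fits any pocket, one each.
- pocket5 (a point): Centre of the bottom of a tray pocket, at x 27, y 72, z 6 in the tray's frame and turned with the tray (same axes). The pocket is 27 (x) x 63 (y), 10 deep, open at the top. Any block fits any pocket, one each.
- block0: Forming block of pale wood with a brass strip along its top, 24 (x) x 60 (y) x 24 high, 0.07 kg, loose, may be absent (4 to 6 there). Starts lying flat in the cardboard box, about along it, 32 clear between the two rows, 18 between ends. Grip it across its 24 mm width (x axis). Seated, it stands 14 above the tray top. Origin at the centre of its underside, z up.
- block1: Forming block of pale wood with a brass strip along its top, 24 (x) x 60 (y) x 24 high, 0.07 kg, loose, may be absent (4 to 6 there). Starts lying flat in the cardboard box, about along it, 32 clear between the two rows, 18 between ends. Grip it across its 24 mm width (x axis). Seated, it stands 14 above the tray top. Origin at the centre of its underside, z up.
- block2: Forming block of pale wood with a brass strip along its top, 24 (x) x 60 (y) x 24 high, 0.07 kg, loose, may be absent (4 to 6 there). Starts lying flat in the cardboard box, about along it, 32 clear between the two rows, 18 between ends. Grip it across its 24 mm width (x axis). Seated, it stands 14 above the tray top. Origin at the centre of its underside, z up.
- block3: Forming block of pale wood with a brass strip along its top, 24 (x) x 60 (y) x 24 high, 0.07 kg, loose, may be absent (4 to 6 there). Starts lying flat in the cardboard box, about along it, 32 clear between the two rows, 18 between ends. Grip it across its 24 mm width (x axis). Seated, it stands 14 above the tray top. Origin at the centre of its underside, z up.
- block4: Forming block of pale wood with a brass strip along its top, 24 (x) x 60 (y) x 24 high, 0.07 kg, loose, may be absent (4 to 6 there). Starts lying flat in the cardboard box, about along it, 32 clear between the two rows, 18 between ends. Grip it across its 24 mm width (x axis). Seated, it stands 14 above the tray top. Origin at the centre of its underside, z up.
- block5: Forming block of pale wood with a brass strip along its top, 24 (x) x 60 (y) x 24 high, 0.07 kg, loose, may be absent (4 to 6 there). Starts lying flat in the cardboard box, about along it, 32 clear between the two rows, 18 between ends. Grip it across its 24 mm width (x axis). Seated, it stands 14 above the tray top. Origin at the centre of its underside, z up.
- reel: Copper-coloured wire reel standing on end, 64 across, 60 high, loose, beyond the work; leave alone. Origin at the centre of its underside.
- jar: Small jar, 60 across, 70 high, loose, beyond the work; leave alone. Origin at the centre of its underside.
Mind the look-alikes: they are no part of the job. What is shaped like the block5 but turquoise is not meant.

How it is judged:
By the outcome, as a careful person would: the job done as asked, in the order asked, and still so for the second after the job is handed in, with the robot touching nothing.
Of block0, block1, block2, block3, block4, block5 only 4 to 6 are there at a start; the rules pass over those that are not, and their reading is None.
At some moment in a run one of tin, tray may be knocked a few centimetres aside while the robot is not near it.
It also fails if it takes over 210 s, if anything falls off the work surface, if the arm or the gripper's body presses on something with over 40 N, if the wrist force passes 120 N, or if a joint passes its speed limit or range.

## Working session

There is one attempt and no reset: what is moved stays moved. The work goes in short steps, Python scripts to look and compute and a tool call to move; the robot and the scene stay as the last step left them, time stands still between calls to the robot, and variables do not carry over. Pictures are saved under pics/ and viewed, at most 14 in all, crops included, and the job is handed in when it is done.

Besides the shell and the picture viewer there is one more tool, called after ">>>" as name(argument=value, ...) on one line, values as JSON. jog_arm: Moves the arm, as the interface text tells. Its arguments: {"type":"object","properties":{"moves":{"type":"array"},"hand":{"type":"number"},"newtons":{"type":"number"}},"required":["moves"]}

```bash
ls; mkdir -p pics
cat > h.py <<'E'
import numpy as np, cv2
from cell import arm
def snap(name,fn=None):
    d=arm.get_image(name)
    np.savez('last_%s.npz'%name,**d)
    if fn: cv2.imwrite('pics/'+fn,d['color'][:,:,::-1])
    return d
def load(name): return dict(np.load('last_%s.npz'%name))
def world(d,u,v,z=None):
    R=cv2.Rodrigues(np.array(d['rvec'],float))[0];t=np.array(d['tvec'],float).ravel()
    r=np.array([(u-d['cx'])/d['fx'],(v-d['cy'])/d['fy'],1.])
    if z is None: return R.T@(r*d['z_map'][int(round(v)),int(round(u))]-t)
    o=-R.T@t; w=R.T@r
    return o+w*(z-o[2])/w[2]
def cloud(d):
    R=cv2.Rodrigues(np.array(d['rvec'],float))[0];t=np.array(d['tvec'],float).ravel()
    v,u=np.mgrid[:480,:640]; z=d['z_map']
    p=np.stack([(u-d['cx'])/d['fx']*z,(v-d['cy'])/d['fy']*z,z],-1)
    return (p-t)@R
def pose():
    s=arm.observe();R=cv2.Rodrigues(np.array(s['ee_rot'],float))[0]
    return np.array(s['position']),R,s
E
python3 - <<'E'
from h import *
d=snap('top','a_top.png');snap('side','a_side.png')
p,R,s=pose();print(p,R.round(3),s['width'],s['clock'])
print({k:d[k] for k in('fx','cx','rvec','tvec')})
for uv in [(0,0),(639,0),(0,479),(639,479),(320,240)]:print(uv,world(d,*uv,z=0).round(3))
E
```

```text
pics
[ 0.24360646 -0.5750639   0.21231301] [[ 0.921  0.39  -0.001]
 [ 0.39  -0.921  0.001]
 [-0.    -0.001 -1.   ]] 0.9986241964834585 0.1
{'fx': 483.2345134341547, 'cx': 313.0638079398188, 'rvec': array([ 2.15937217, -2.16643389,  0.17132684]), 'tvec': array([-0.05380583,  0.59392708,  1.07067083])}
(0, 0) [1.21  0.728 0.   ]
(639, 0) [ 1.228 -0.908  0.   ]
(0, 479) [0.07  0.636 0.   ]
(639, 479) [ 0.051 -0.794  0.   ]
(320, 240) [ 0.6   -0.073  0.   ]
```

View pics/a_top.png

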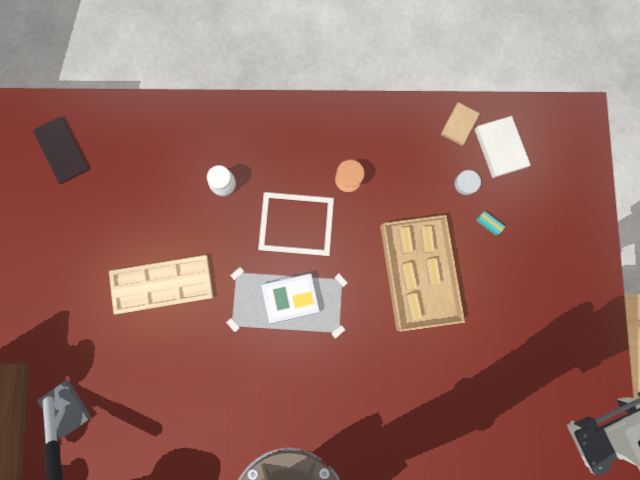

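View pics/a_side.png

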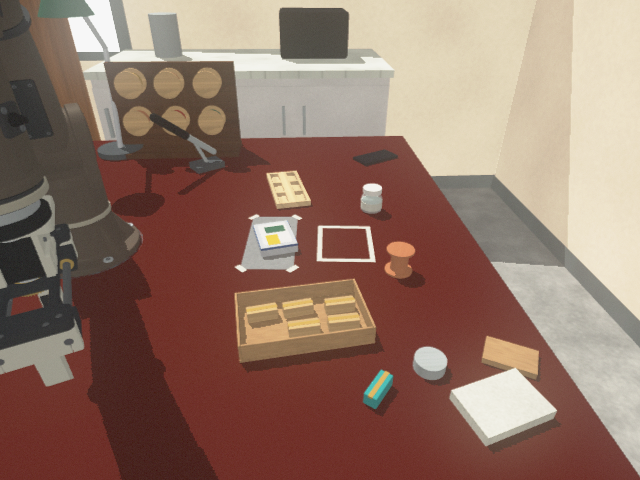

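The top view shows the tin (291,298) on the sheet (288,302), the outline (297,224), the tray (161,285) and the box (423,272). Five pale blocks with brass strips lie in the box at (407,239), (429,238), (410,275), (434,271) and (414,306). Look-alikes: the turquoise block (490,223), the wood slab (460,123), the white box (502,147) and the grey can (467,182). I choose the five in the box and check them in a crop.

```bash
cat >> h.py <<'E'
def rect(d,box,zlo,zhi,ztop,cond=None):
    """min-area rect in world xy of pixels in box with height in (zlo,zhi), edges projected at ztop"""
    u0,v0,u1,v1=box; P=cloud(d); m=np.zeros((480,640),np.uint8)
    m[v0:v1,u0:u1]=((P[v0:v1,u0:u1,2]>zlo)&(P[v0:v1,u0:u1,2]<zhi))
    if cond is not None: m&=cond.astype(np.uint8)
    n,l,st,_=cv2.connectedComponentsWithStats(m)
    if n<2: return None
    k=1+st[1:,4].argmax(); m=(l==k).astype(np.uint8)
    c=max(cv2.findContours(m,cv2.RETR_EXTERNAL,cv2.CHAIN_APPROX_NONE)[0],key=len)[:,0]
    W=np.array([world(d,u,v,z=ztop)[:2] for u,v in c],np.float32)
    (cx,cy),(w,h),a=cv2.minAreaRect(W*1000)
    if w>h: w,h=h,w; a+=90   # a: angle of short side (x axis)
    a=(a+90)%180-90
    return np.round([cx,cy,a,w,h],1)
E
python3 - <<'E'
from h import *
d=load('top');P=cloud(d)
for n,uv in dict(tin=(300,290),sheet=(250,300),table=(350,250),trayrim=(161,285),binfl=(440,300),wall=(386,270),wallN=(415,219),block=(407,239),b5=(414,306),tq=(490,223)).items():print(n,P[uv[1],uv[0]].round(3))
print('tin',rect(d,(240,265,340,335),.015,.04,.026))
print('tray',rect(d,(95,245,225,325),.008,.03,.016))
print('bin',rect(d,(370,205,475,340),.032,.055,.04))
for b in [(398,222,417,255),(419,222,440,255),(399,258,419,291),(425,254,444,288),(404,289,425,322)]:
    print('blk',rect(d,b,.02,.036,.029))
hsv=cv2.cvtColor(d['color'],cv2.COLOR_RGB2HSV)
c=hsv[:,:,1]<70
print('sheet',rect(d,(225,268,350,335),-.02,.05,0,c&(hsv[:,:,2]<225)))
print('outl(outer)',rect(d,(250,185,345,262),-.02,.05,0,c))
im=cv2.resize(d['color'][180:345,220:480],None,fx=3,fy=3,interpolation=cv2.INTER_CUBIC);cv2.imwrite('pics/b.png',im[:,:,::-1])
E
```

```text
tin [ 0.48  -0.026  0.027]
sheet [ 0.458  0.092 -0.001]
table [ 0.575 -0.144  0.007]
trayrim [0.494 0.295 0.015]
binfl [ 0.456 -0.355  0.001]
wall [ 0.527 -0.229  0.005]
wallN [ 0.644 -0.294  0.037]
block [ 0.598 -0.275  0.03 ]
b5 [ 0.443 -0.287  0.028]
tq [ 0.636 -0.475  0.025]
tin [463.3  -2.9  12.6  95.  120.2]
tray [495.3 295.4   9.2 100.4 226.6]
bin [ 519.7 -307.6  -82.6  151.5  249.6]
blk [ 596.1 -273.3  -82.7   25.7   60.8]
blk [ 598.2 -323.8  -86.    26.5   61. ]
blk [ 512.1 -277.6  -79.2   25.9   59.5]
blk [ 521.9 -333.9  -82.7   26.9   59.6]
blk [ 441.6 -287.3  -79.2   25.7   59.4]
sheet [454.1   4.9  -3.1 146.6 277.5]
outl(outer) [640.4 -15.7  -4.9 142.8 170.8]
```

View pics/b.png

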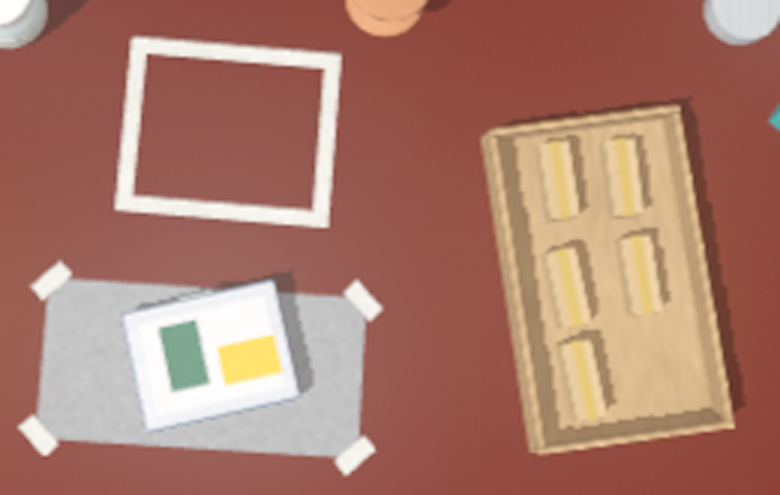

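The crop confirms five pale, brass-striped blocks in the box and the tin sitting skewed on the sheet. First I push the tin with the open fingers against its near long side.

```bash
cat >> h.py <<'E'
def rows(targets):
    """targets: list of (x,y,z mm of TCP, yaw deg of tool x) -> rows mm/rad in current tool frame"""
    p,R,s=pose(); y0=np.arctan2(R[1,0],R[0,0])
    print('at',(p*1000).round(1),'yaw',np.degrees(y0).round(2),'clock',s['clock'],'F',np.round(s['force'],1),'w',round(s['width']*91.8,1))
    for x,y,z,a in targets:
        q=R.T@(np.array([x,y,z])/1000-p); dy=(np.radians(a)-y0+np.pi)%(2*np.pi)-np.pi
        print((x,y,z,a),'->',q.round(4).tolist(),round(-dy,3))
E
python3 - <<'E'
from h import *
rows([(390,-19,200,12.6),(390,-19,17,12.6)])
E
```

```text
at [ 243.6 -575.1  212.3] yaw 22.96 clock 0.1 F [-0.   0.9  0.5] w 91.7
(390, -19, 200, 12.6) -> [0.3517, -0.4549, 0.0129] 0.181
(390, -19, 17, 12.6) -> [0.3517, -0.4546, 0.1959] 0.181
```

>>> jog_arm(moves=[[0.3517,-0.4549,0.0129,0.181],[0.3517,-0.4549,0.0129,0.181],[0.3517,-0.4549,0.0129,0.181],[0.3517,-0.4549,0.0129,0.181],[0.3517,-0.4549,0.0129,0.181],[0.3517,-0.4549,0.0129,0.181],[0.3517,-0.4549,0.0129,0.181],[0.3517,-0.4549,0.0129,0.181],[0.3517,-0.4549,0.0129,0.181],[0.3517,-0.4549,0.0129,0.181],[0.3517,-0.4549,0.0129,0.181],[0.3517,-0.4549,0.0129,0.181],[0.3517,-0.4549,0.0129,0.181],[0.3517,-0.4549,0.0129,0.181]], hand=0.0918)

```text
clock: 1.85
position: [0.3901, -0.0203, 0.2001]
ee_rot: [3.123, 0.342, -0.0]
force: [-0.1, 0.5, 0.1]
width: 1.001
gripper_force: 0.0
```

Run:
```python
from h import *
d=snap('top')
print('tin',rect(d,(200,150,360,335),.015,.04,.026))
rows([(390,-19,200,12.6),(390,-19,17,12.6)])
```

```text
tin [464.4  -2.6  11.8  92.8 120.7]
at [390.1 -20.1 200.2] yaw 12.51 clock 1.9 F [ 0.8 -0.7  0. ] w 91.8
(390, -19, 200, 12.6) -> [0.0001, -0.0011, 0.0002] -0.002
(390, -19, 17, 12.6) -> [0.0001, -0.0011, 0.1832] -0.002
```

>>> jog_arm(moves=[[0,-0.001,0.183,0],[0,-0.001,0.183,0],[0,-0.001,0.183,0],[0,-0.001,0.183,0],[0,-0.001,0.183,0],[0,-0.001,0.183,0]])

```text
clock: 2.65
position: [0.3919, -0.0186, 0.0194]
ee_rot: [3.122, 0.343, 0.007]
force: [-0.2, -0.0, -0.5]
width: 1.002
gripper_force: 0.0
```

Run:
```python
from h import *
T=[]; h=12.6; E=np.array([418.4,-12.9])
out=[]
ex=E.copy()
for k in range(20):
    s=9.0
    h=12.6-17.5*min(1,(k*9+4.5)/100)
    ex=ex+s*np.array([np.cos(np.radians(h)),np.sin(np.radians(h))])
    hh=12.6-17.5*min(1,(k*9+9)/100)
    c=np.array([np.cos(np.radians(hh)),np.sin(np.radians(hh))])
    t=ex-9.5*c
    out.append((round(t[0],1),round(t[1],1),17,round(hh,2)))
rows([out[i] for i in (1,3,5,7,9,11,13,15,17,19)]); print(ex)
```

```text
at [391.9 -18.6  19.4] yaw 12.56 clock 2.65 F [-0.2 -0.  -0.5] w 91.9
(np.float64(426.7), np.float64(-11.0), 17, 9.45) -> [0.0356, 0.0001, 0.0026] 0.054
(np.float64(444.5), np.float64(-8.0), 17, 6.3) -> [0.0536, 0.0011, 0.0026] 0.109
(np.float64(462.3), np.float64(-6.0), 17, 3.15) -> [0.0714, 0.003, 0.0027] 0.164
(np.float64(480.3), np.float64(-5.0), 17, 0.0) -> [0.0892, 0.0059, 0.0028] 0.219
(np.float64(498.3), np.float64(-5.0), 17, -3.15) -> [0.1068, 0.0098, 0.0029] 0.274
(np.float64(516.3), np.float64(-6.1), 17, -4.9) -> [0.1241, 0.0148, 0.003] 0.305
(np.float64(534.2), np.float64(-7.6), 17, -4.9) -> [0.1412, 0.0202, 0.0031] 0.305
(np.float64(552.2), np.float64(-9.2), 17, -4.9) -> [0.1585, 0.0256, 0.0031] 0.305
(np.float64(570.1), np.float64(-10.7), 17, -4.9) -> [0.1756, 0.031, 0.0032] 0.305
(np.float64(588.0), np.float64(-12.2), 17, -4.9) -> [0.1928, 0.0363, 0.0033] 0.305
[597.49754273 -13.04626922]
```

>>> jog_arm(moves=[[0.009,0,0.001,0],[0.018,0,0.001,0],[0.027,0,0.001,0.027],[0.0356,0,0.001,0.054],[0.0446,0.0006,0.001,0.082],[0.0536,0.0011,0.001,0.109],[0.0625,0.002,0.001,0.137],[0.0714,0.003,0.001,0.164],[0.0803,0.0044,0.001,0.192],[0.0892,0.0059,0.001,0.219],[0.098,0.0078,0.001,0.247],[0.1068,0.0098,0.001,0.274],[0.1155,0.0123,0.001,0.29],[0.1241,0.0148,0.001,0.305],[0.1327,0.0175,0.001,0.305],[0.1412,0.0202,0.001,0.305],[0.1498,0.0229,0.001,0.305],[0.1585,0.0256,0.001,0.305],[0.1645,0.0275,0.001,0.305],[0.1645,0.0275,0.001,0.305]])

```text
clock: 5.15
position: [0.557, -0.0095, 0.0161]
ee_rot: [-3.139, 0.134, -0.0]
force: [0.3, -0.1, -0.7]
width: 0.998
gripper_force: 0.0
```

```bash
cat >> h.py <<'E'
def outl(d):
    hsv=cv2.cvtColor(d['color'],cv2.COLOR_RGB2HSV)
    return rect(d,(250,185,345,262),-.02,.05,0,hsv[:,:,1]<70)
E
python3 - <<'E'
from h import *
d=snap('top','c.png')
print('tin',rect(d,(220,150,360,335),.015,.032,.026))
rows([(585,-11,17,-4.9)])
cv2.imwrite('pics/c2.png',cv2.resize(d['color'][160:360,180:440],None,fx=3,fy=3)[:,:,::-1])
E
```

```text
tin [450.5  52.  -80.8  11.6  89.9]
at [556.5  -9.4  16. ] yaw -4.89 clock 5.2 F [ 0.2 -0.4  0. ] w 91.8
(585, -11, 17, -4.9) -> [0.0286, -0.0008, -0.001] 0.0
```

View pics/c2.png

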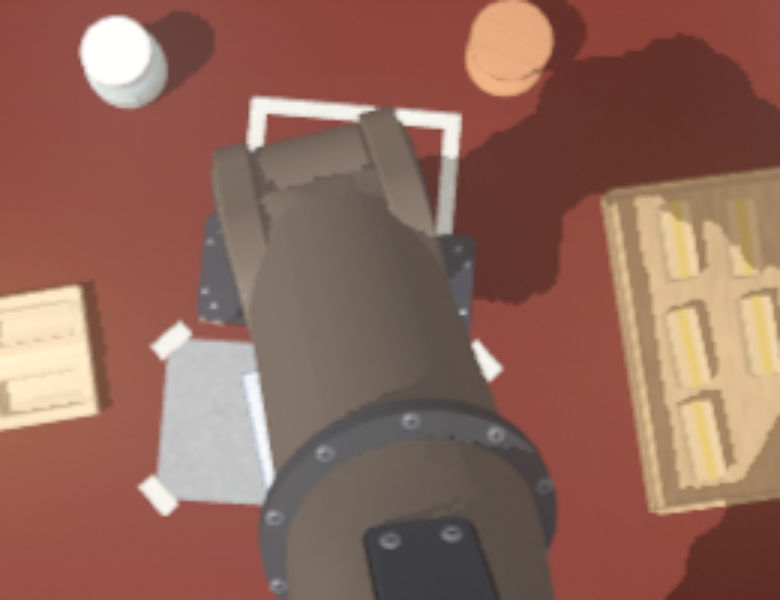

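The fingers reached the outline, but the tin's left edge at (255,430) is still on the sheet, hidden under the arm. I check with the side view.

Run:
```python
from h import *
d=snap('side')
cv2.imwrite('pics/d.png',cv2.resize(d['color'][180:360,200:440],None,fx=3,fy=3)[:,:,::-1])
```

```text
(no output)
```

View pics/d.png

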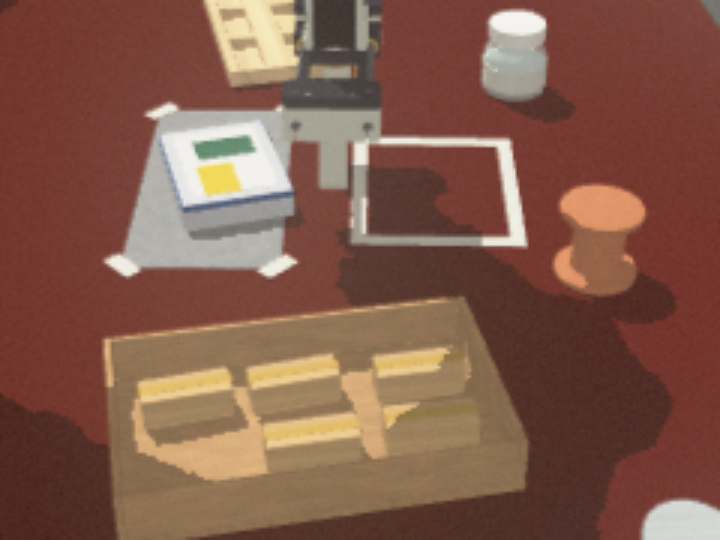

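The side view shows the tin still on the sheet, with the hand beyond it. I check how high the finger really stands and where the tin lies.

Run:
```python
from h import *
d=load('side');P=cloud(d)
for u,v in [(310,241),(311,238),(311,232),(311,225),(300,223),(326,223),(311,246)]:print(u,v,(P[v,u]*1000).round(0))
for u,v in [(254,224),(286,221),(297,243),(263,249),(276,236)]:print('tin',u,v,(P[v,u]*1000).round(0), (world(d,u,v,z=.026)*1000).round(0))
p,R,s=pose();print(p,R.round(3))
```

```text
310 241 [550. -73.  43.]
311 238 [552. -74.  52.]
311 232 [552. -75.  69.]
311 225 [551. -94.  99.]
300 223 [526. -96. 107.]
326 223 [585. -96. 105.]
311 246 [554. -27.  -1.]
tin 254 224 [405.  92.  -1.] [410.  45.  26.]
tin 286 221 [493.  59.  25.] [493.  56.  26.]
tin 297 243 [519. -47.  22.] [519. -53.  26.]
tin 263 249 [438. -69.  22.] [438. -75.  26.]
tin 276 236 [468. -16.  25.] [468. -18.  26.]
[ 0.55621326 -0.00943995  0.01602835] [[ 0.996 -0.085 -0.   ]
 [-0.085 -0.996 -0.   ]
 [-0.     0.    -1.   ]]
```

Run:
```python
from h import *
print([a for a in dir(arm) if a[0]!='_'],arm.nose_length)
d=snap('side');P=cloud(d)
for v in range(224,250,2):print(v,(P[v,311]*1000).round(0),d['color'][v,311])
p,R,s=pose();print(s)
```

```text
['PlanningError', 'get_image', 'nose_length', 'observe', 'sign_off'] 0.011
224 [551. -96. 103.] [169 165 152]
226 [551. -97.  99.] [169 165 152]
228 [552. -75.  80.] [166 164 147]
230 [552. -73.  74.] [165 163 147]
232 [552. -73.  68.] [165 161 147]
234 [552. -73.  63.] [164 162 148]
236 [552. -74.  58.] [166 162 147]
238 [552. -71.  50.] [166 165 148]
240 [552. -74.  46.] [164 160 145]
242 [553. -63.  34.] [152 145 131]
244 [555. -19.  -0.] [122  68  59]
246 [554. -30.   1.] [120  67  58]
248 [554. -38.   1.] [123  70  58]
{'clock': 5.3, 'joints': array([ 0.07009702,  0.57586095, -0.20714065,  1.92339936,  0.18352182,
        0.66081768, -1.90595802]), 'dq': array([ 1.59525133e-04, -9.86620999e-05, -1.21552829e-03,  2.85077201e-03,
        1.63919924e-03, -1.26043822e-03,  5.93030674e-05]), 'joint_efforts': array([ 2.33701989e-02, -6.61663342e+01, -2.82584980e+00, -2.12335306e+01,
        9.52937786e-03, -1.01078509e-01,  1.32114674e-03]), 'position': array([ 0.55613754, -0.00944145,  0.01603325]), 'ee_rot': array([ 3.13865905e+00, -1.33841302e-01, -7.24292641e-04]), 'force': array([-0.55201995,  0.22167523, -0.23813117]), 'ft_torque': array([ 0.06330274,  0.0522762 , -0.0420835 ]), 'gripper_force': 0.0, 'width': 1.0002504211485919}
```

The camera puts the fingertips at about z = 38 mm, while the TCP reading implies 5 mm. So the fingers passed over the tin. I settle it by lowering gently over clear table and watching the force.

>>> jog_arm(moves=[[0,0,0.002,0],[0,0,0.003,0],[0,0,0.004,0],[0,0,0.004,0]])

```text
clock: 5.8
position: [0.5564, -0.0095, 0.012]
ee_rot: [3.139, -0.134, -0.0]
force: [-0.1, -0.2, -0.5]
width: 0.999
gripper_force: 0.0
```

Run:
```python
from h import *
d=snap('side');P=cloud(d)
for v in range(224,254,2):print(v,(P[v,311]*1000).round(0))
p,R,s=pose();print(p,s['force'])
```

```text
224 [551. -96. 103.]
226 [551. -96.  98.]
228 [551. -95.  92.]
230 [552. -75.  75.]
232 [552. -76.  70.]
234 [552. -76.  65.]
236 [552. -71.  56.]
238 [552. -77.  54.]
240 [552. -71.  45.]
242 [552. -70.  39.]
244 [553. -62.  27.]
246 [554. -27.  -1.]
248 [554. -35.  -1.]
250 [553. -48.   1.]
252 [553. -55.   0.]
[ 0.55647213 -0.00944368  0.01207944] [0.02476552 0.34177925 0.13625624]
```

>>> jog_arm(moves=[[0,0,0.004,0],[0,0,0.008,0],[0,0,0.012,0],[0,0,0.016,0],[0,0,0.02,0],[0,0,0.02,0],[0,0,0.02,0]])

```text
clock: 6.72
position: [0.5566, -0.0095, -0.0078]
ee_rot: [3.139, -0.134, 0.0]
force: [-0.9, 0.1, 0.1]
width: 0.997
gripper_force: 0.0
```

Run:
```python
from h import *
d=snap('side');P=cloud(d)
for v in range(228,262,2):print(v,(P[v,311]*1000).round(0))
p,R,s=pose();print(p,s['force'])
```

```text
228 [551. -99.  94.]
230 [551. -97.  88.]
232 [551. -96.  82.]
234 [551. -94.  75.]
236 [552. -76.  59.]
238 [552. -74.  52.]
240 [552. -73.  46.]
242 [552. -76.  43.]
244 [552. -74.  35.]
246 [552. -73.  29.]
248 [552. -73.  23.]
250 [552. -70.  16.]
252 [553. -52.  -3.]
254 [552. -66.   1.]
256 [552. -71.  -1.]
258 [551. -83.   1.]
260 [551. -87.  -2.]
[ 0.55664728 -0.00942298 -0.00775614] [ 0.23100312  0.36091813 -1.32569164]
```

>>> jog_arm(moves=[[0,0,0.004,0],[0,0,0.008,0],[0,0,0.009,0],[0,0,0.01,0],[0,0,0.01,0]])

```text
clock: 7.4
position: [0.5569, -0.0095, -0.0138]
ee_rot: [3.138, -0.134, 0.003]
force: [-17.2, -1.8, 59.8]
width: 1.002
gripper_force: 29.4
```

>>> jog_arm(moves=[[0,0,0.001,0],[0,0,0.002,0],[0,0,0.002,0]])

```text
clock: 7.78
position: [0.557, -0.0095, -0.014]
ee_rot: [3.137, -0.134, 0.004]
force: [-24.5, -2.2, 83.6]
width: 1.002
gripper_force: 41.9
```

Contact came at a reading of z ≈ -13 mm, so the z reading is about 24 mm too low here. I lift and compare the gripper with the cameras at another pose.

>>> jog_arm(moves=[[0,0,-0.06,0],[0,0,-0.1,0],[0,0,-0.1,0],[0,0,-0.1,0]])

```text
clock: 8.28
position: [0.5561, -0.0096, 0.0795]
ee_rot: [3.138, -0.134, -0.001]
force: [-0.2, 0.6, -0.6]
width: 0.998
gripper_force: 0.0
```

Run:
```python
from h import *
d=snap('side','e.png');P=cloud(d)
p,R,s=pose();print(p,R.round(3),s['force'])
m=(P[:,:,2]>p[2]-.03)&(np.abs(P[:,:,0]-p[0])<.06)&(np.abs(P[:,:,1]-p[1])<.12)&(d['z_map']>0)
v,u=np.nonzero(m);print(u.min(),u.max(),v.min(),v.max())
cv2.imwrite('pics/e2.png',cv2.resize(d['color'][100:260,210:410],None,fx=4,fy=3.75)[:,:,::-1])
for vv in range(150,250,4):
    k=[uu for uu in range(260,380) if m[vv,uu]]
    if k:print(vv,min(k),max(k),(P[vv,min(k)]*1000).round(0),(P[vv,max(k)]*1000).round(0))
```

```text
[ 0.55563726 -0.00959882  0.07894662] [[ 0.996 -0.085 -0.002]
 [-0.085 -0.996 -0.   ]
 [-0.002  0.    -1.   ]] [ 0.27124252 -0.1548936   0.08403771]
278 342 0 219
150 295 327 [520. -21. 250.] [590. -28. 251.]
154 298 326 [529.  81. 201.] [597.  75. 202.]
158 298 327 [528.  61. 198.] [598.  55. 199.]
162 298 327 [528.  72. 184.] [599.  65. 185.]
166 298 327 [527.  53. 181.] [600.  68. 173.]
170 297 326 [525.  44. 174.] [595.  41. 174.]
174 298 326 [527.  45. 164.] [595.  38. 165.]
178 299 324 [527. -62. 201.] [586.  -6. 174.]
182 294 327 [515. -84. 202.] [586. -85. 200.]
186 293 327 [ 513. -101.  200.] [ 585. -101.  198.]
190 293 327 [513. -99. 190.] [ 585. -106.  191.]
194 293 326 [512. -91. 177.] [584. -97. 178.]
198 294 326 [514. -93. 168.] [584. -96. 168.]
202 306 326 [541. -73. 147.] [584. -99. 159.]
206 306 315 [541. -73. 137.] [561. -76. 138.]
210 306 315 [541. -72. 126.] [561. -73. 126.]
214 306 315 [541. -74. 117.] [561. -75. 117.]
218 306 315 [541. -67. 103.] [561. -73. 105.]
```

View pics/e2.png

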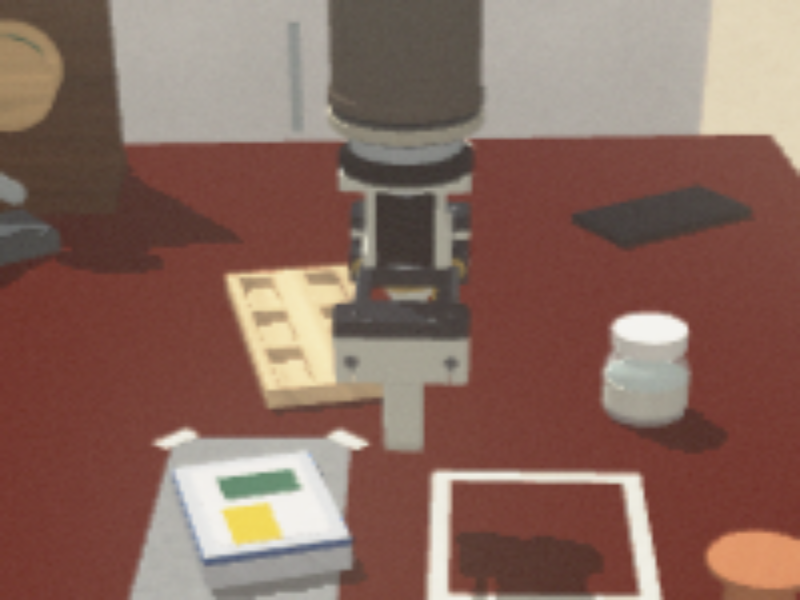

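The gripper hangs straight; its x and y agree with the readings and only z is off. I check whether the start image showed the same z offset.

Run:
```python
from h import *
d=dict(np.load('last_side.npz')) 
im=cv2.imread('pics/a_side.png')
R=cv2.Rodrigues(d['rvec'])[0]
def proj(X): 
    c=R@np.array(X)+d['tvec']; return (d['fx']*c[0]/c[2]+d['cx'],d['fy']*c[1]/c[2]+d['cy'])
# finger outer tips at start: TCP(.2436,-.5751,.2123), tool y=(.39,-.921)
for b in (0,.0245,.033):
  for sgn in (1,-1):
    print(b,sgn,np.round(proj([.2436+sgn*.0555*.39,-.5751-sgn*.0555*.921,.2123-.011+b]),0))
  print('now',np.round(proj([.5509,-.0650-.0095,.079-.011+b]),1))
```

```text
0 1 [ 69. 401.]
0 -1 [ 67. 334.]
now [310.5 232.4]
0.0245 1 [ 62. 386.]
0.0245 -1 [ 61. 320.]
now [310.5 223.3]
0.033 1 [ 59. 380.]
0.033 -1 [ 59. 315.]
now [310.5 220.1]
```

The offset was there from the start: the tips sit on the table at a reading of about -13.5 mm. I use that from now on and repeat the push with the reading at -9 mm.

Run:
```python
from h import *
rows([(390,-19,79,12.4),(390,-19,-9,12.4)])
```

```text
at [555.6  -9.6  78.9] yaw -4.89 clock 8.325 F [ 0.3 -0.2  0.1] w 91.8
(390, -19, 79, 12.4) -> [-0.1642, 0.0235, 0.0003] -0.302
(390, -19, -9, 12.4) -> [-0.1641, 0.0235, 0.0883] -0.302
```

>>> jog_arm(moves=[[-0.05,0.007,0,-0.1],[-0.1,0.014,0,-0.2],[-0.164,0.0235,0,-0.302],[-0.164,0.0235,0,-0.302],[-0.164,0.0235,0,-0.302],[-0.164,0.0235,0,-0.302],[-0.164,0.0235,0.045,-0.302],[-0.164,0.0235,0.088,-0.302],[-0.164,0.0235,0.088,-0.302],[-0.164,0.0235,0.088,-0.302]])

```text
clock: 9.57
position: [0.3919, -0.0186, -0.0072]
ee_rot: [3.123, 0.34, 0.0]
force: [0.7, 0.8, -0.3]
width: 0.998
gripper_force: 0.0
```

Run:
```python
from h import *
d=snap('side')
for uv in [(286,221),(297,243),(263,249)]:print((world(d,*uv,z=.026)*1000).round(0))
cv2.imwrite('pics/f.png',cv2.resize(d['color'][180:300,200:400],None,fx=4,fy=4)[:,:,::-1])
rows([(426.7,-11,-9,9.45),(480.3,-5,-9,0),(516.3,-6.1,-9,-4.9),(552.2,-9.2,-9,-4.9),(580,-11.5,-9,-4.9)])
```

```text
[493.  56.  26.]
[519. -53.  26.]
[438. -75.  26.]
at [392.3 -18.7  -6.8] yaw 12.41 clock 9.625 F [ 1.   0.3 -0. ] w 91.9
(426.7, -11, -9, 9.45) -> [0.0352, -0.0002, 0.0023] 0.052
(480.3, -5, -9, 0) -> [0.0889, 0.0055, 0.0024] 0.217
(516.3, -6.1, -9, -4.9) -> [0.1238, 0.0143, 0.0024] 0.302
(552.2, -9.2, -9, -4.9) -> [0.1582, 0.0251, 0.0025] 0.302
(580, -11.5, -9, -4.9) -> [0.1849, 0.0333, 0.0025] 0.302
```

View pics/f.png

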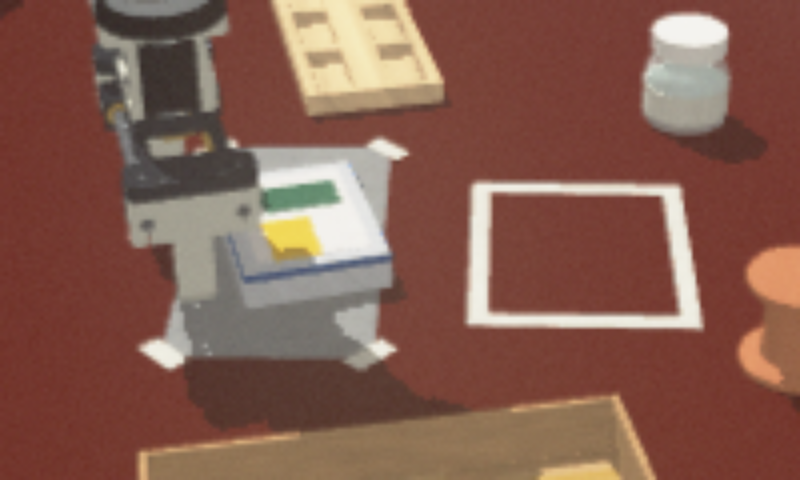

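The finger now stands at table level behind the tin (tip near (195,298) in the crop). I push.

>>> jog_arm(moves=[[0.009,0,0,0],[0.018,0,0,0],[0.027,0,0,0.027],[0.0356,0,0,0.054],[0.0446,0.0006,0,0.082],[0.0536,0.0011,0,0.109],[0.0625,0.002,0,0.137],[0.0714,0.003,0,0.164],[0.0803,0.0044,0,0.192],[0.0892,0.0059,0,0.219],[0.098,0.0078,0,0.247],[0.1068,0.0098,0,0.274],[0.1155,0.0123,0,0.29],[0.1241,0.0148,0,0.302],[0.1327,0.0175,0,0.302],[0.1412,0.0202,0,0.302],[0.1498,0.0229,0,0.302],[0.1585,0.0256,0,0.302],[0.1645,0.0275,0,0.302],[0.1645,0.0275,0,0.302]])

```text
clock: 12.12
position: [0.5591, -0.0104, -0.0078]
ee_rot: [-3.139, 0.134, -0.003]
force: [1.2, -1.0, 0.4]
width: 0.997
gripper_force: 0.0
```

Run:
```python
from h import *
d=snap('side');P=cloud(d)
rows([(580,-11.5,-9,-4.9)])
hsv=cv2.cvtColor(d['color'],cv2.COLOR_RGB2HSV)
m=(P[:,:,2]>.021)&(P[:,:,2]<.032)&(P[:,:,0]>.59)&(P[:,:,0]<.75)&(abs(P[:,:,1]+.016)<.09)
print('tin',rect(d,(280,190,400,290),.021,.032,.026,m), m.sum())
```

```text
at [558.8 -10.4  -7.8] yaw -4.89 clock 12.175 F [-0.1 -0.4  0. ] w 91.9
(580, -11.5, -9, -4.9) -> [0.0212, -0.0007, 0.0013] 0.0
tin [626.8 -23.6  -4.8  69.2 125.1] 699
```

>>> jog_arm(moves=[[0.008,0,0,0],[0.015,0,0,0],[0.021,0,0,0],[0.021,0,0,0]])

```text
clock: 12.68
position: [0.5798, -0.0122, -0.0078]
ee_rot: [-3.139, 0.134, -0.002]
force: [0.3, -0.0, 0.5]
width: 1.003
gripper_force: 0.0
```

>>> jog_arm(moves=[[-0.03,0,0,0],[-0.06,0,-0.06,0],[-0.12,0.03,-0.12,0],[-0.18,0.09,-0.15,0],[-0.18,0.15,-0.17,0],[-0.18,0.21,-0.17,0],[-0.18,0.27,-0.17,0],[-0.18,0.33,-0.17,0],[-0.18,0.36,-0.17,0],[-0.18,0.36,-0.17,0],[-0.18,0.36,-0.17,0]])

```text
clock: 14.05
position: [0.3688, -0.3553, 0.1621]
ee_rot: [-3.139, 0.135, -0.001]
force: [0.2, 0.2, -0.4]
width: 0.999
gripper_force: 0.0
```

```bash
cat >> h.py <<'E'
def sheet(d,box=(215,262,365,345)):
    hsv=cv2.cvtColor(d['color'],cv2.COLOR_RGB2HSV)
    c=((hsv[:,:,1]<45)&(hsv[:,:,2]<205)&(hsv[:,:,2]>110)).astype(np.uint8)
    return rect(d,box,-.02,.05,0,cv2.morphologyEx(c,cv2.MORPH_OPEN,np.ones((5,5),np.uint8)))
E
python3 - <<'E'
from h import *
d=snap('top')
rows([])
print('tin',rect(d,(220,150,360,335),.015,.032,.026),'outl',outl(d),'sheet',sheet(d))
print('tray',rect(d,(80,200,235,345),.008,.03,.016))
cv2.imwrite('pics/g.png',cv2.resize(d['color'][170:350,90:357],None,fx=3,fy=3)[:,:,::-1])
E
```

```text
at [ 369.1 -354.4  162.1] yaw -4.82 clock 14.1 F [ 0.8 -0.1  0.3] w 91.9
tin [635.2 -17.3  -5.   95.  120.2] outl [640.1 -16.6  -4.9 101.8 127.2] sheet [453.5   5.   -3.9 125.2 250.4]
tray [495.1 296.3   9.4 100.4 228.7]
```

View pics/g.png

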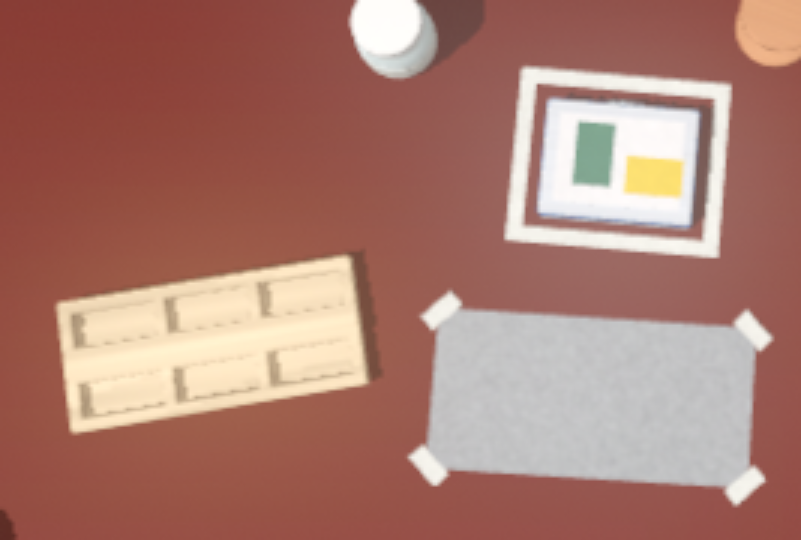

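The tin lies squarely in its outline at (620,160) in the crop, and the sheet (590,395) is clear. For the tray I grip its central rib from inside pockets 1 and 4 and slide it at constant height.

Run:
```python
from h import *
rows([(495.1,296.3,160,99.4),(495.1,296.3,30,99.4)])
```

```text
at [ 369.1 -354.4  162.1] yaw -4.82 clock 14.1 F [ 0.8 -0.1  0.3] w 91.9
(495.1, 296.3, 160, 99.4) -> [0.0709, -0.659, 0.0024] -1.819
(495.1, 296.3, 30, 99.4) -> [0.0709, -0.6589, 0.1324] -1.819
```

>>> jog_arm(moves=[[0.0709,-0.659,0.002,-1.819],[0.0709,-0.659,0.002,-1.819],[0.0709,-0.659,0.002,-1.819],[0.0709,-0.659,0.002,-1.819],[0.0709,-0.659,0.002,-1.819],[0.0709,-0.659,0.002,-1.819],[0.0709,-0.659,0.002,-1.819],[0.0709,-0.659,0.002,-1.819],[0.0709,-0.659,0.002,-1.819],[0.0709,-0.659,0.002,-1.819],[0.0709,-0.659,0.002,-1.819],[0.0709,-0.659,0.002,-1.819],[0.0709,-0.659,0.002,-1.819],[0.0709,-0.659,0.002,-1.819],[0.0709,-0.659,0.002,-1.819],[0.0709,-0.659,0.002,-1.819],[0.0709,-0.659,0.132,-1.819],[0.0709,-0.659,0.132,-1.819],[0.0709,-0.659,0.132,-1.819],[0.0709,-0.659,0.132,-1.819]], hand=0.036)

```text
clock: 16.6
position: [0.496, 0.2958, 0.0316]
ee_rot: [-2.033, -2.395, -0.002]
force: [0.7, 0.6, 1.4]
width: 0.389
gripper_force: 0.0
```

Run:
```python
from h import *
d=snap('side');P=cloud(d)
rows([(495.1,296.3,-3,99.4)])
cv2.imwrite('pics/h.png',cv2.resize(d['color'][110:230,200:360],None,fx=5,fy=5)[:,:,::-1])
```

```text
at [496.6 296.3  32.4] yaw 99.33 clock 16.65 F [0.7 1.4 0.2] w 36.0
(495.1, 296.3, -3, 99.4) -> [0.0002, -0.0015, 0.0354] -0.001
```

View pics/h.png

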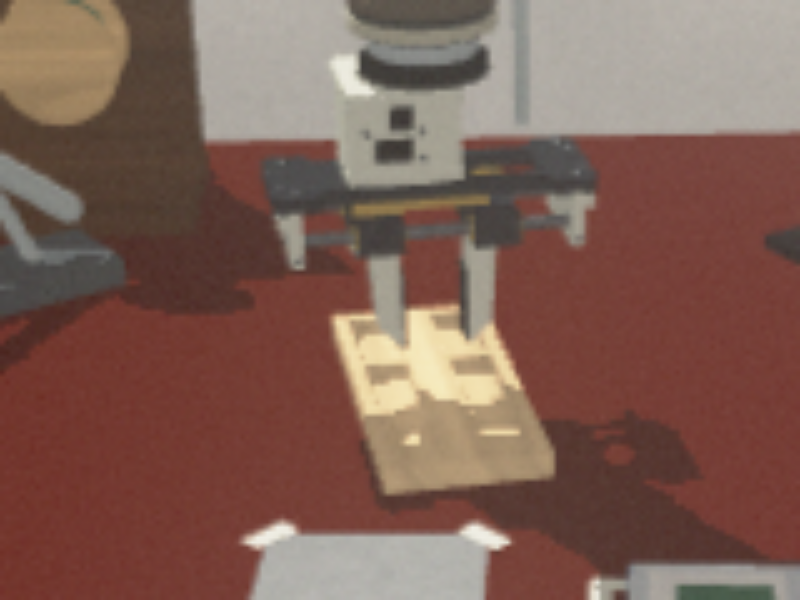

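The fingers straddle the central rib at (430,350). I correct 1.5 mm and go down into the pockets gently.

>>> jog_arm(moves=[[0,-0.0015,0.02,0],[0,-0.0015,0.026,0],[0,-0.0015,0.03,0],[0,-0.0015,0.033,0],[0,-0.0015,0.036,0],[0,-0.0015,0.036,0]])

```text
clock: 17.4
position: [0.4939, 0.2948, -0.006]
ee_rot: [-2.033, -2.395, 0.0]
force: [0.8, 0.1, 0.3]
width: 0.391
gripper_force: 0.0
```

>>> jog_arm(moves=[[0,0,0,0],[0,0,0,0],[0,0,0,0],[0,0,0,0]], hand=0.01, newtons=30)

```text
clock: 17.9
position: [0.4944, 0.2949, -0.0057]
ee_rot: [2.033, 2.394, 0.001]
force: [4.0, 0.7, -0.9]
width: 0.29
gripper_force: 30.0
```

Run:
```python
from h import *
rows([(453.5,5,-6,86.1)])
```

```text
at [494.4 294.9  -5.7] yaw 99.32 clock 17.9 F [ 4.   0.7 -0.9] w 26.6
(453.5, 5, -6, 86.1) -> [-0.2795, -0.0874, 0.0001] 0.231
```

>>> jog_arm(moves=[[-0.008,-0.0025,0,0.007],[-0.022,-0.007,0,0.018],[-0.038,-0.012,0,0.031],[-0.054,-0.017,0,0.045],[-0.07,-0.022,0,0.058],[-0.086,-0.027,0,0.071],[-0.102,-0.032,0,0.084],[-0.118,-0.037,0,0.098],[-0.134,-0.042,0,0.111],[-0.15,-0.047,0,0.124],[-0.166,-0.052,0,0.137],[-0.182,-0.057,0,0.15],[-0.198,-0.062,0,0.164],[-0.214,-0.067,0,0.177],[-0.23,-0.072,0,0.19],[-0.246,-0.077,0,0.203],[-0.262,-0.082,0,0.217],[-0.275,-0.086,0,0.227],[-0.281,-0.0875,0,0.231],[-0.281,-0.0875,0,0.231]])

```text
clock: 20.4
position: [0.4525, 0.0018, -0.0058]
ee_rot: [2.297, 2.142, -0.002]
force: [-0.0, -0.0, 5.0]
width: 0.29
gripper_force: 30.0
```

Run:
```python
from h import *
rows([(453.5,3.6,-6,86.1)])
d=snap('side');cv2.imwrite('pics/i.png',cv2.resize(d['color'][130:330,200:440],None,fx=3,fy=3)[:,:,::-1])
```

```text
at [452.5   1.8  -5.8] yaw 86.0 clock 20.4 F [-0. -0.  5.] w 26.6
(453.5, 3.6, -6, 86.1) -> [0.0018, 0.0009, 0.0002] -0.002
```

View pics/i.png

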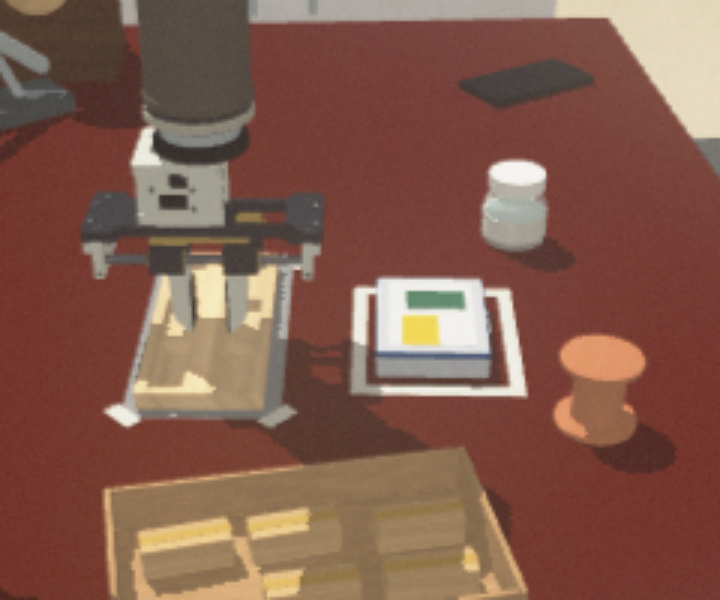

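The tray lies on the sheet at (215,340), about 2 mm off. I nudge it, release, and move over the first block at (442,-287).

>>> jog_arm(moves=[[0.0015,0.001,0,0],[0.0015,0.001,0,0]])

```text
clock: 20.7
position: [0.4525, 0.0018, -0.0058]
ee_rot: [2.297, 2.142, -0.008]
force: [-4.0, -3.9, 12.4]
width: 0.291
gripper_force: 30.0
```

>>> jog_arm(moves=[[0,0,0,0],[0,0,0,0],[0,0,-0.03,0],[0,0,-0.08,0],[0,0,-0.14,0],[0,0,-0.14,0]], hand=0.036)

```text
clock: 21.45
position: [0.4566, 0.0049, 0.1377]
ee_rot: [2.293, 2.14, 0.007]
force: [1.6, 0.0, -0.1]
width: 0.393
gripper_force: 0.0
```

Run:
```python
from h import *
rows([(441.6,-287.3,130,9)])
```

```text
at [456.6   4.9 137.7] yaw 86.06 clock 21.45 F [ 1.6  0.  -0.1] w 36.1
(441.6, -287.3, 130, 9) -> [-0.2925, 0.005, 0.0078] 1.345
```

>>> jog_arm(moves=[[-0.2925,0.005,0.008,1.345],[-0.2925,0.005,0.008,1.345],[-0.2925,0.005,0.008,1.345],[-0.2925,0.005,0.008,1.345],[-0.2925,0.005,0.008,1.345],[-0.2925,0.005,0.008,1.345],[-0.2925,0.005,0.008,1.345],[-0.2925,0.005,0.008,1.345],[-0.2925,0.005,0.008,1.345],[-0.2925,0.005,0.008,1.345],[-0.2925,0.005,0.008,1.345]])

```text
clock: 22.82
position: [0.4393, -0.2874, 0.1261]
ee_rot: [-3.132, -0.249, 0.0]
force: [0.0, -0.1, 0.3]
width: 0.39
gripper_force: 0.0
```

```bash
cat >> h.py <<'E'
def blk(d,x,y):
    """block near world x,y (mm): its top at z 29"""
    P=cloud(d)*1000; m=(abs(P[:,:,0]-x)<45)&(abs(P[:,:,1]-y)<24)
    return rect(d,(370,200,480,345),.02,.036,.029,m)
E
python3 - <<'E'
from h import *
d=snap('top','j0.png')
print('tin',rect(d,(220,150,360,260),.018,.032,.026),'sheet',sheet(d))
print('tray',rect(d,(80,255,360,345),.008,.03,.016))
rows([(441.6,-287.3,20,9)])
cv2.imwrite('pics/j.png',cv2.resize(d['color'][190:345,210:480],None,fx=2.9,fy=2.9)[:,:,::-1])
E
```

```text
tin [635.2 -17.3  -5.   95.  120.2] sheet [505.1 -60.9  -4.   12.1  95.1]
tray [451.    2.8  -4.   99.9 225. ]
at [ 439.3 -287.4  126.1] yaw 9.09 clock 22.875 F [ 0.2 -0.3  0.4] w 36.0
(441.6, -287.3, 20, 9) -> [0.0023, 0.0002, 0.1061] 0.002
```

View pics/j.png

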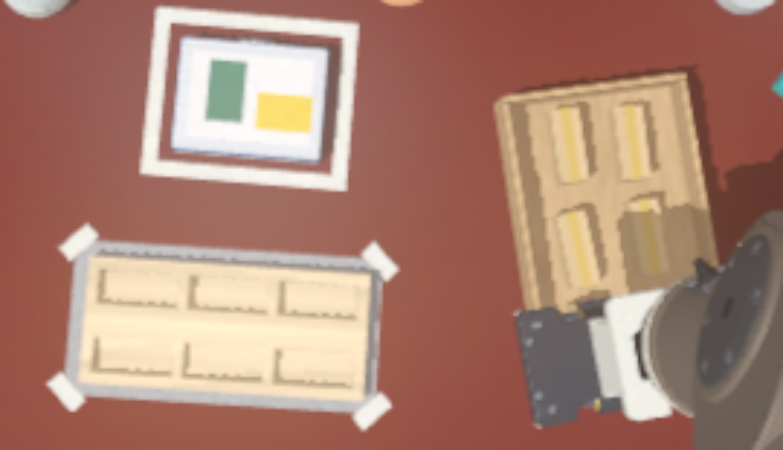

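The tray lies squarely on the sheet (225,325) and the tin is unchanged. I go down on the first block, keeping the tips 13 mm above its underside so they clear the tray top later.

>>> jog_arm(moves=[[0.0023,0,0.06,0],[0.0023,0,0.1,0],[0.0023,0,0.115,0],[0.0023,0,0.1215,0],[0.0023,0,0.1215,0],[0.0023,0,0.1215,0]])

```text
clock: 23.62
position: [0.4425, -0.2876, 0.0059]
ee_rot: [3.131, 0.247, 0.003]
force: [0.2, 0.9, 0.2]
width: 0.393
gripper_force: 0.0
```

>>> jog_arm(moves=[[0,0,0,0],[0,0,0,0],[0,0,0,0],[0,0,0,0]], hand=0.01, newtons=20)

```text
clock: 24.12
position: [0.442, -0.2874, 0.0053]
ee_rot: [3.131, 0.247, 0.001]
force: [-0.7, -0.3, 6.5]
width: 0.258
gripper_force: 20.0
```

Run:
```python
from h import *
rows([])
d=snap('side');cv2.imwrite('pics/k.png',cv2.resize(d['color'][200:370,200:400],None,fx=4,fy=3.5)[:,:,::-1])
```

```text
at [ 442.  -287.4    5.3] yaw 9.03 clock 24.125 F [-0.7 -0.3  6.5] w 23.6
```

View pics/k.png

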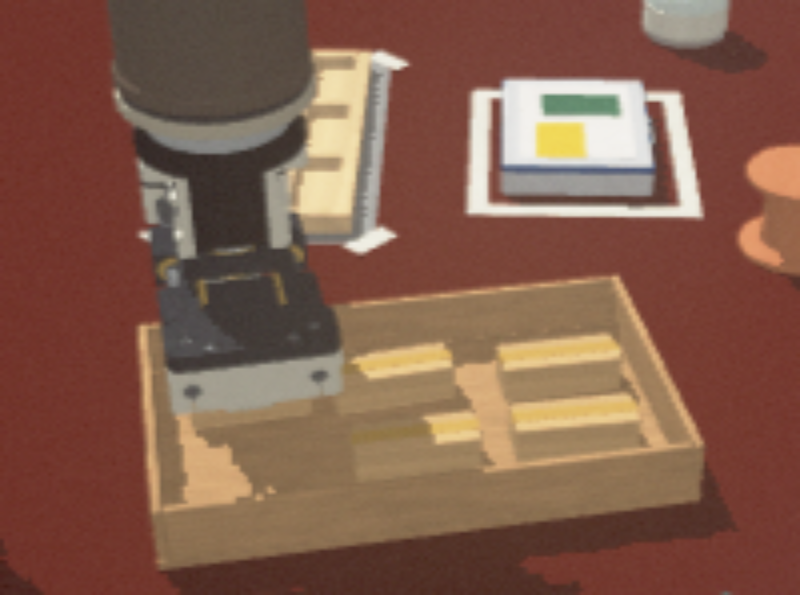

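Grip is 23.6 mm wide, so the block is held. I lift and carry it to pocket 0.

>>> jog_arm(moves=[[0,0,-0.03,0],[0,0,-0.07,0],[0,0,-0.1,0],[0,0,-0.1,0]])

```text
clock: 24.68
position: [0.443, -0.2878, 0.1069]
ee_rot: [3.129, 0.247, 0.006]
force: [0.5, -0.4, -0.3]
width: 0.259
gripper_force: 20.0
```

```bash
cat >> h.py <<'E'
C=np.array([452.,2.9]); A=-4.0
def pocket(k,z):
    x=[-27,27][k//3]; y=[-72,0,72][k%3]; a=np.radians(A)
    c=C+x*np.array([np.cos(a),np.sin(a)])+y*np.array([-np.sin(a),np.cos(a)])
    return (round(c[0],1),round(c[1],1),z,90+A)
E
python3 - <<'E'
from h import *
rows([pocket(0,80),pocket(0,25)])
E
```

```text
at [ 443.  -287.8  106.9] yaw 9.03 clock 24.675 F [ 0.5 -0.4 -0.3] w 23.8
(np.float64(420.0), np.float64(-67.0), 80, 86.0) -> [0.0118, -0.2217, 0.0263] -1.343
(np.float64(420.0), np.float64(-67.0), 25, 86.0) -> [0.0116, -0.2219, 0.0813] -1.343
```

>>> jog_arm(moves=[[0.0118,-0.2217,0.026,-1.343],[0.0118,-0.2217,0.026,-1.343],[0.0118,-0.2217,0.026,-1.343],[0.0118,-0.2217,0.026,-1.343],[0.0118,-0.2217,0.026,-1.343],[0.0118,-0.2217,0.026,-1.343],[0.0118,-0.2217,0.026,-1.343],[0.0118,-0.2217,0.026,-1.343],[0.0118,-0.2217,0.026,-1.343],[0.0118,-0.2217,0.078,-1.343],[0.0118,-0.2217,0.078,-1.343],[0.0118,-0.2217,0.078,-1.343]])

```text
clock: 26.18
position: [0.4186, -0.0659, 0.0274]
ee_rot: [-2.298, -2.142, 0.0]
force: [-0.6, 1.1, -0.5]
width: 0.264
gripper_force: 20.0
```

Run:
```python
from h import *
rows([pocket(0,6)])
d=snap('side');cv2.imwrite('pics/l.png',cv2.resize(d['color'][190:290,200:330],None,fx=6,fy=6,interpolation=cv2.INTER_CUBIC)[:,:,::-1])
```

```text
at [418.6 -65.9  27.4] yaw 85.95 clock 26.175 F [-0.6  1.1 -0.5] w 24.2
(np.float64(420.0), np.float64(-67.0), 6, 86.0) -> [-0.001, 0.0014, 0.0214] -0.001
```

View pics/l.png

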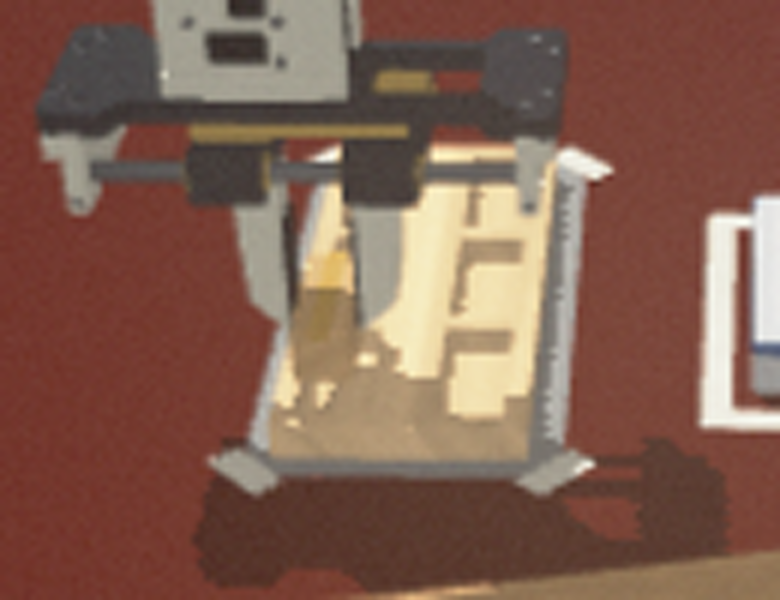

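The block is held over the lower-left pocket at (320,310). I descend in small steps with the correction and watch the force.

>>> jog_arm(moves=[[-0.001,0.0014,0.006,0],[-0.001,0.0014,0.01,0],[-0.001,0.0014,0.012,0],[-0.001,0.0014,0.0135,0],[-0.001,0.0014,0.015,0],[-0.001,0.0014,0.015,0]])

```text
clock: 26.98
position: [0.4197, -0.0673, 0.0115]
ee_rot: [-2.298, -2.142, 0.0]
force: [0.8, -0.3, -0.7]
width: 0.258
gripper_force: 20.0
```

No force 5 mm below the tray top, so the block is in the pocket. I continue to the bottom.

>>> jog_arm(moves=[[0,0,0.002,0],[0,0,0.004,0],[0,0,0.006,0],[0,0,0.006,0]])

```text
clock: 27.48
position: [0.4197, -0.0674, 0.0059]
ee_rot: [2.297, 2.142, -0.001]
force: [-1.5, -0.4, 8.8]
width: 0.263
gripper_force: 20.0
```

Seated at a reading of 5.9 with 9 N. I release, measure the box from above, and plan the next pick.

Run:
```python
from h import *
d=snap('top')
for x,y in [(512,-278),(596,-273),(522,-334),(598,-324)]: print(blk(d,x,y))
print('tin',rect(d,(220,150,360,260),.018,.032,.026))
b=blk(d,512,-278)
rows([(b[0],b[1],110,9),(b[0],b[1],30,9)])
```

```text
[ 512.1 -277.4  -79.2   26.4   59.5]
[ 596.1 -273.3  -83.1   25.6   60.9]
[ 521.9 -334.2  -82.7   26.3   59.6]
[ 598.3 -323.8  -84.9   26.1   60.7]
tin [635.2 -17.3  -4.9  94.7 120.2]
at [419.7 -67.3   5.9] yaw 86.01 clock 27.525 F [-2.  -0.5  8.8] w 23.4
(np.float64(512.1), np.float64(-277.4), 110, 9) -> [-0.2032, 0.1068, -0.104] 1.344
(np.float64(512.1), np.float64(-277.4), 30, 9) -> [-0.2031, 0.1068, -0.024] 1.344
```

>>> jog_arm(moves=[[0,0,0,0],[0,0,0,0],[0,0,0,0],[0,0,-0.04,0],[0,0,-0.104,0],[-0.2032,0.1068,-0.104,1.344],[-0.2032,0.1068,-0.104,1.344],[-0.2032,0.1068,-0.104,1.344],[-0.2032,0.1068,-0.104,1.344],[-0.2032,0.1068,-0.104,1.344],[-0.2032,0.1068,-0.104,1.344],[-0.2032,0.1068,-0.104,1.344],[-0.2032,0.1068,-0.104,1.344],[-0.2032,0.1068,-0.104,1.344],[-0.2032,0.1068,-0.104,1.344],[-0.2032,0.1068,-0.024,1.344],[-0.2032,0.1068,-0.024,1.344],[-0.2032,0.1068,-0.024,1.344]], hand=0.036)

```text
clock: 29.78
position: [0.5112, -0.2771, 0.0289]
ee_rot: [-3.13, -0.247, 0.004]
force: [-0.3, 0.8, 0.0]
width: 0.388
gripper_force: 0.0
```

Run:
```python
from h import *
rows([(512.1,-277.4,5.3,9.5)])
d=snap('top')
P=cloud(d)
print('tray',rect(d,(80,255,360,345),.008,.02,.016),'tray+blk',rect(d,(80,255,360,345),.024,.045,.030))
```

```text
at [ 511.2 -277.1   28.9] yaw 9.02 clock 29.775 F [-0.3  0.8  0. ] w 35.6
(512.1, -277.4, 5.3, 9.5) -> [0.0009, 0.0004, 0.0236] -0.008
tray [451.    2.8  -4.   99.9 225. ] tray+blk [418.2 -66.2  -3.9  23.8  59.9]
```

>>> jog_arm(moves=[[0.001,0,0.012,-0.01],[0.001,0,0.0195,-0.01],[0.001,0,0.0235,-0.01],[0.001,0,0.0235,-0.01]])

```text
clock: 30.32
position: [0.5129, -0.2773, 0.0059]
ee_rot: [-3.131, -0.262, 0.001]
force: [-0.7, -0.3, 0.5]
width: 0.39
gripper_force: 0.0
```

>>> jog_arm(moves=[[0,0,0,0],[0,0,0,0],[0,0,0,0]], hand=0.01)

```text
clock: 30.7
position: [0.5132, -0.2775, 0.0064]
ee_rot: [3.13, 0.261, 0.001]
force: [-0.1, -0.6, 1.0]
width: 0.26
gripper_force: 20.0
```

Run:
```python
from h import *
rows([pocket(3,110),pocket(3,30)])
```

```text
at [ 513.2 -277.5    6.4] yaw 9.55 clock 30.7 F [-0.1 -0.6  1. ] w 23.9
(np.float64(473.9), np.float64(-70.8), 110, 86.0) -> [-0.0045, -0.2103, -0.1037] -1.334
(np.float64(473.9), np.float64(-70.8), 30, 86.0) -> [-0.0045, -0.2104, -0.0237] -1.334
```

>>> jog_arm(moves=[[0,0,-0.05,0],[0,0,-0.104,0],[-0.0045,-0.2105,-0.104,-1.334],[-0.0045,-0.2105,-0.104,-1.334],[-0.0045,-0.2105,-0.104,-1.334],[-0.0045,-0.2105,-0.104,-1.334],[-0.0045,-0.2105,-0.104,-1.334],[-0.0045,-0.2105,-0.104,-1.334],[-0.0045,-0.2105,-0.104,-1.334],[-0.0045,-0.2105,-0.104,-1.334],[-0.0045,-0.2105,-0.104,-1.334],[-0.0045,-0.2105,-0.104,-1.334],[-0.0045,-0.2105,-0.024,-1.334],[-0.0045,-0.2105,-0.024,-1.334],[-0.0045,-0.2105,-0.024,-1.334],[-0.0045,-0.2105,-0.024,-1.334]])

```text
clock: 32.7
position: [0.4745, -0.0704, 0.031]
ee_rot: [2.298, 2.141, 0.001]
force: [0.7, -0.2, -0.1]
width: 0.258
gripper_force: 20.0
```

Run:
```python
from h import *
rows([pocket(3,7)])
```

```text
at [474.5 -70.4  31. ] yaw 85.96 clock 32.7 F [ 0.7 -0.2 -0.1] w 23.7
(np.float64(473.9), np.float64(-70.8), 7, 86.0) -> [-0.0005, -0.0006, 0.024] -0.001
```

>>> jog_arm(moves=[[-0.0007,-0.0007,0.008,0],[-0.0007,-0.0007,0.013,0],[-0.0007,-0.0007,0.016,0],[-0.0007,-0.0007,0.018,0],[-0.0007,-0.0007,0.018,0]])

```text
clock: 33.33
position: [0.4731, -0.0711, 0.0121]
ee_rot: [2.298, 2.142, 0.0]
force: [0.7, 0.6, -1.5]
width: 0.261
gripper_force: 20.0
```

>>> jog_arm(moves=[[0,0,0.002,0],[0,0,0.004,0],[0,0,0.006,0],[0,0,0.006,0]])

```text
clock: 33.83
position: [0.4731, -0.0712, 0.0069]
ee_rot: [2.297, 2.142, -0.0]
force: [-3.8, -0.3, 14.2]
width: 0.256
gripper_force: 20.0
```

Run:
```python
from h import *
rows([(596.1,-273.3,110,8),(596.1,-273.3,30,8)])
```

```text
at [473.1 -71.2   6.9] yaw 86.0 clock 33.825 F [-3.8 -0.3 14.2] w 23.5
(596.1, -273.3, 110, 8) -> [-0.1931, 0.1368, -0.1029] 1.361
(596.1, -273.3, 30, 8) -> [-0.193, 0.1368, -0.0229] 1.361
```

Seated. On to the third block.

>>> jog_arm(moves=[[0,0,0,0],[0,0,0,0],[0,0,0,0],[0,0,-0.04,0],[0,0,-0.103,0],[-0.193,0.1368,-0.103,1.361],[-0.193,0.1368,-0.103,1.361],[-0.193,0.1368,-0.103,1.361],[-0.193,0.1368,-0.103,1.361],[-0.193,0.1368,-0.103,1.361],[-0.193,0.1368,-0.103,1.361],[-0.193,0.1368,-0.103,1.361],[-0.193,0.1368,-0.103,1.361],[-0.193,0.1368,-0.103,1.361],[-0.193,0.1368,-0.103,1.361],[-0.193,0.1368,-0.023,1.361],[-0.193,0.1368,-0.023,1.361],[-0.193,0.1368,-0.023,1.361]], hand=0.036)

```text
clock: 36.08
position: [0.595, -0.273, 0.0282]
ee_rot: [-3.133, -0.22, 0.004]
force: [0.6, -0.8, 0.2]
width: 0.39
gripper_force: 0.0
```

Run:
```python
from h import *
rows([(596.1,-273.3,5.5,8)])
d=snap('top')
print('tray',rect(d,(80,255,360,345),.008,.02,.016))
```

```text
at [ 595.  -273.    28.2] yaw 8.03 clock 36.075 F [ 0.6 -0.8  0.2] w 35.8
(596.1, -273.3, 5.5, 8) -> [0.0011, 0.0005, 0.0227] 0.001
tray [451.    2.8  -4.   99.9 225. ]
```

>>> jog_arm(moves=[[0.001,0,0.012,0],[0.001,0,0.019,0],[0.001,0,0.0225,0],[0.001,0,0.0225,0]])

```text
clock: 36.62
position: [0.5968, -0.2731, 0.0065]
ee_rot: [-3.134, -0.219, 0.0]
force: [-0.7, 0.5, -0.2]
width: 0.391
gripper_force: 0.0
```

>>> jog_arm(moves=[[0,0,0,0],[0,0,0,0],[0,0,0,0]], hand=0.01)

```text
clock: 37.0
position: [0.5971, -0.2733, 0.0069]
ee_rot: [3.134, 0.219, 0.001]
force: [-0.3, -0.7, 2.1]
width: 0.261
gripper_force: 20.0
```

```bash
sed -i 's/^C=.*;/C=np.array([451.7,2.5]);/' h.py
python3 - <<'E'
from h import *
rows([pocket(5,110),pocket(5,30)])
E
```

```text
at [ 597.1 -273.3    6.9] yaw 8.0 clock 37.0 F [-0.3 -0.7  2.1] w 24.0
(np.float64(483.7), np.float64(72.4), 110, 86.0) -> [-0.0641, -0.3581, -0.1032] -1.361
(np.float64(483.7), np.float64(72.4), 30, 86.0) -> [-0.0642, -0.3581, -0.0232] -1.361
```

>>> jog_arm(moves=[[0,0,-0.05,0],[0,0,-0.103,0],[-0.064,-0.358,-0.103,-1.361],[-0.064,-0.358,-0.103,-1.361],[-0.064,-0.358,-0.103,-1.361],[-0.064,-0.358,-0.103,-1.361],[-0.064,-0.358,-0.103,-1.361],[-0.064,-0.358,-0.103,-1.361],[-0.064,-0.358,-0.103,-1.361],[-0.064,-0.358,-0.103,-1.361],[-0.064,-0.358,-0.103,-1.361],[-0.064,-0.358,-0.103,-1.361],[-0.064,-0.358,-0.103,-1.361],[-0.064,-0.358,-0.023,-1.361],[-0.064,-0.358,-0.023,-1.361],[-0.064,-0.358,-0.023,-1.361],[-0.064,-0.358,-0.023,-1.361]])

```text
clock: 39.12
position: [0.4847, 0.0729, 0.031]
ee_rot: [2.297, 2.142, 0.002]
force: [0.1, -0.3, 0.3]
width: 0.257
gripper_force: 20.0
```

Run:
```python
from h import *
rows([pocket(5,7)])
```

```text
at [484.7  72.9  31. ] yaw 85.99 clock 39.125 F [ 0.1 -0.3  0.3] w 23.6
(np.float64(483.7), np.float64(72.4), 7, 86.0) -> [-0.0006, -0.001, 0.024] -0.0
```

>>> jog_arm(moves=[[-0.0004,-0.0005,0.008,0],[-0.0004,-0.0005,0.013,0],[-0.0004,-0.0005,0.016,0],[-0.0004,-0.0005,0.018,0],[-0.0004,-0.0005,0.018,0]])

```text
clock: 39.75
position: [0.4832, 0.0721, 0.0115]
ee_rot: [-2.298, -2.142, 0.0]
force: [0.5, 0.6, -1.1]
width: 0.257
gripper_force: 20.0
```

>>> jog_arm(moves=[[0,0,0.002,0],[0,0,0.004,0],[0,0,0.006,0],[0,0,0.006,0]])

```text
clock: 40.25
position: [0.4832, 0.0722, 0.0067]
ee_rot: [2.297, 2.142, -0.0]
force: [-4.8, -1.8, 20.5]
width: 0.255
gripper_force: 20.0
```

Run:
```python
from h import *
d=snap('top')
for x,y in [(522,-334),(598,-324)]: print(blk(d,x,y))
rows([(521.9,-334,110,7.5),(521.9,-334,30,7.5)])
```

```text
[ 521.9 -334.   -82.7   26.6   59.6]
[ 598.2 -324.   -86.3   26.5   61.1]
at [483.2  72.2   6.7] yaw 85.99 clock 40.3 F [-5.  -2.1 20. ] w 23.9
(521.9, -334, 110, 7.5) -> [-0.4026, 0.0671, -0.103] 1.37
(521.9, -334, 30, 7.5) -> [-0.4025, 0.0671, -0.023] 1.37
```

Seated (6.7 with 20 N). Fourth block.

>>> jog_arm(moves=[[0,0,0,0],[0,0,0,0],[0,0,0,0],[0,0,-0.04,0],[0,0,-0.103,0],[-0.4026,0.0671,-0.103,1.37],[-0.4026,0.0671,-0.103,1.37],[-0.4026,0.0671,-0.103,1.37],[-0.4026,0.0671,-0.103,1.37],[-0.4026,0.0671,-0.103,1.37],[-0.4026,0.0671,-0.103,1.37],[-0.4026,0.0671,-0.103,1.37],[-0.4026,0.0671,-0.103,1.37],[-0.4026,0.0671,-0.103,1.37],[-0.4026,0.0671,-0.103,1.37],[-0.4026,0.0671,-0.103,1.37],[-0.4026,0.0671,-0.023,1.37],[-0.4026,0.0671,-0.023,1.37],[-0.4026,0.0671,-0.023,1.37]], hand=0.036)

```text
clock: 42.68
position: [0.5211, -0.3336, 0.0279]
ee_rot: [-3.133, -0.206, 0.004]
force: [-0.3, 0.6, 0.2]
width: 0.391
gripper_force: 0.0
```

Run:
```python
from h import *
rows([(521.9,-334,5.5,7.5)])
d=snap('top')
print('tray',rect(d,(80,255,360,345),.008,.02,.016))
```

```text
at [ 521.1 -333.6   27.9] yaw 7.52 clock 42.675 F [-0.3  0.6  0.2] w 35.9
(521.9, -334, 5.5, 7.5) -> [0.0008, 0.0005, 0.0224] 0.0
tray [451.    2.8  -4.   99.9 225. ]
```

>>> jog_arm(moves=[[0.0005,0,0.012,0],[0.0005,0,0.019,0],[0.0005,0,0.0225,0],[0.0005,0,0.0225,0]])

```text
clock: 43.22
position: [0.5223, -0.3341, 0.006]
ee_rot: [-3.135, -0.205, 0.0]
force: [-0.6, -0.6, 0.1]
width: 0.391
gripper_force: 0.0
```

>>> jog_arm(moves=[[0,0,0,0],[0,0,0,0],[0,0,0,0]], hand=0.01)

```text
clock: 43.6
position: [0.5226, -0.3343, 0.0064]
ee_rot: [3.134, 0.205, 0.001]
force: [0.2, -0.0, 1.2]
width: 0.258
gripper_force: 20.0
```

Run:
```python
from h import *
rows([pocket(2,110),pocket(2,30)])
```

```text
at [ 522.6 -334.3    6.4] yaw 7.49 clock 43.6 F [ 0.2 -0.   1.2] w 23.7
(np.float64(429.8), np.float64(76.2), 110, 86.0) -> [-0.0385, -0.4191, -0.1038] -1.37
(np.float64(429.8), np.float64(76.2), 30, 86.0) -> [-0.0385, -0.4191, -0.0238] -1.37
```

>>> jog_arm(moves=[[0,0,-0.05,0],[0,0,-0.104,0],[-0.0388,-0.4191,-0.104,-1.37],[-0.0388,-0.4191,-0.104,-1.37],[-0.0388,-0.4191,-0.104,-1.37],[-0.0388,-0.4191,-0.104,-1.37],[-0.0388,-0.4191,-0.104,-1.37],[-0.0388,-0.4191,-0.104,-1.37],[-0.0388,-0.4191,-0.104,-1.37],[-0.0388,-0.4191,-0.104,-1.37],[-0.0388,-0.4191,-0.104,-1.37],[-0.0388,-0.4191,-0.104,-1.37],[-0.0388,-0.4191,-0.104,-1.37],[-0.0388,-0.4191,-0.104,-1.37],[-0.0388,-0.4191,-0.024,-1.37],[-0.0388,-0.4191,-0.024,-1.37],[-0.0388,-0.4191,-0.024,-1.37],[-0.0388,-0.4191,-0.024,-1.37]])

```text
clock: 45.85
position: [0.4299, 0.0766, 0.0309]
ee_rot: [2.298, 2.142, 0.002]
force: [0.8, -0.5, -0.1]
width: 0.257
gripper_force: 20.0
```

Run:
```python
from h import *
rows([pocket(2,7)])
```

```text
at [429.9  76.6  30.9] yaw 85.97 clock 45.85 F [ 0.8 -0.5 -0.1] w 23.6
(np.float64(429.8), np.float64(76.2), 7, 86.0) -> [-0.0004, -0.0001, 0.0239] -0.0
```

>>> jog_arm(moves=[[-0.0003,0.0003,0.008,0],[-0.0003,0.0003,0.013,0],[-0.0003,0.0003,0.016,0],[-0.0003,0.0003,0.018,0],[-0.0003,0.0003,0.018,0]])

```text
clock: 46.48
position: [0.4295, 0.076, 0.012]
ee_rot: [-2.298, -2.142, 0.0]
force: [0.0, -0.6, -0.8]
width: 0.256
gripper_force: 20.0
```

>>> jog_arm(moves=[[0,0,0.002,0],[0,0,0.004,0],[0,0,0.006,0],[0,0,0.006,0]])

```text
clock: 46.98
position: [0.4296, 0.076, 0.0067]
ee_rot: [2.297, 2.142, -0.0]
force: [-3.6, -1.0, 14.2]
width: 0.261
gripper_force: 20.0
```

Run:
```python
from h import *
d=snap('top')
print(blk(d,598,-324))
rows([(598.2,-324,110,4.5),(598.2,-324,30,4.5)])
```

```text
[ 598.1 -323.8  -85.1   26.    61.1]
at [429.6  76.    6.7] yaw 86.0 clock 47.025 F [-3.3 -0.8 14.7] w 23.3
(598.2, -324, 110, 4.5) -> [-0.3874, 0.1961, -0.1029] 1.422
(598.2, -324, 30, 4.5) -> [-0.3873, 0.1961, -0.0229] 1.422
```

Fourth seated. Fifth block.

>>> jog_arm(moves=[[0,0,0,0],[0,0,0,0],[0,0,0,0],[0,0,-0.04,0],[0,0,-0.103,0],[-0.3874,0.1961,-0.103,1.422],[-0.3874,0.1961,-0.103,1.422],[-0.3874,0.1961,-0.103,1.422],[-0.3874,0.1961,-0.103,1.422],[-0.3874,0.1961,-0.103,1.422],[-0.3874,0.1961,-0.103,1.422],[-0.3874,0.1961,-0.103,1.422],[-0.3874,0.1961,-0.103,1.422],[-0.3874,0.1961,-0.103,1.422],[-0.3874,0.1961,-0.103,1.422],[-0.3874,0.1961,-0.103,1.422],[-0.3874,0.1961,-0.023,1.422],[-0.3874,0.1961,-0.023,1.422],[-0.3874,0.1961,-0.023,1.422]], hand=0.036)

```text
clock: 49.4
position: [0.5972, -0.3236, 0.0284]
ee_rot: [-3.138, -0.125, 0.004]
force: [0.7, 0.0, 0.6]
width: 0.392
gripper_force: 0.0
```

Run:
```python
from h import *
rows([(598.2,-324,5.5,4.5)])
d=snap('top')
print('tray',rect(d,(80,255,360,345),.008,.02,.016),'tin',rect(d,(220,150,360,260),.018,.032,.026))
```

```text
at [ 597.2 -323.6   28.4] yaw 4.55 clock 49.4 F [0.7 0.  0.6] w 36.0
(598.2, -324, 5.5, 4.5) -> [0.001, 0.0005, 0.0229] 0.001
tray [451.    2.8  -4.   99.9 225. ] tin [663.5 -26.2  -4.9  94.8 120.2]
```

The tin has been knocked to (663,-26). I finish this block first, then put the tin back.

>>> jog_arm(moves=[[0.0005,0,0.012,0],[0.0005,0,0.019,0],[0.0005,0,0.0225,0],[0.0005,0,0.0225,0]])

```text
clock: 49.95
position: [0.5984, -0.3241, 0.0065]
ee_rot: [-3.139, -0.124, 0.001]
force: [-0.7, 0.1, -0.3]
width: 0.393
gripper_force: 0.0
```

>>> jog_arm(moves=[[0,0,0,0],[0,0,0,0],[0,0,0,0]], hand=0.01)

```text
clock: 50.32
position: [0.5987, -0.3243, 0.0069]
ee_rot: [3.139, 0.124, 0.001]
force: [0.7, -0.5, 1.1]
width: 0.258
gripper_force: 20.0
```

Run:
```python
from h import *
rows([pocket(1,110),pocket(1,30)])
```

```text
at [ 598.7 -324.3    6.9] yaw 4.51 clock 50.325 F [ 0.7 -0.5  1.1] w 23.7
(np.float64(424.8), np.float64(4.4), 110, 86.0) -> [-0.1475, -0.3413, -0.1032] -1.422
(np.float64(424.8), np.float64(4.4), 30, 86.0) -> [-0.1475, -0.3413, -0.0232] -1.422
```

>>> jog_arm(moves=[[0,0,-0.05,0],[0,0,-0.103,0],[-0.1475,-0.3413,-0.103,-1.422],[-0.1475,-0.3413,-0.103,-1.422],[-0.1475,-0.3413,-0.103,-1.422],[-0.1475,-0.3413,-0.103,-1.422],[-0.1475,-0.3413,-0.103,-1.422],[-0.1475,-0.3413,-0.103,-1.422],[-0.1475,-0.3413,-0.103,-1.422],[-0.1475,-0.3413,-0.103,-1.422],[-0.1475,-0.3413,-0.103,-1.422],[-0.1475,-0.3413,-0.103,-1.422],[-0.1475,-0.3413,-0.103,-1.422],[-0.1475,-0.3413,-0.103,-1.422],[-0.1475,-0.3413,-0.023,-1.422],[-0.1475,-0.3413,-0.023,-1.422],[-0.1475,-0.3413,-0.023,-1.422],[-0.1475,-0.3413,-0.023,-1.422]])

```text
clock: 52.58
position: [0.4253, 0.0047, 0.0304]
ee_rot: [2.297, 2.142, 0.001]
force: [0.6, 0.3, 0.0]
width: 0.255
gripper_force: 20.0
```

Run:
```python
from h import *
rows([pocket(1,7)])
```

```text
at [425.3   4.7  30.4] yaw 85.98 clock 52.575 F [0.6 0.3 0. ] w 23.4
(np.float64(424.8), np.float64(4.4), 7, 86.0) -> [-0.0004, -0.0005, 0.0234] -0.0
```

>>> jog_arm(moves=[[-0.0003,-0.0002,0.008,0],[-0.0003,-0.0002,0.013,0],[-0.0003,-0.0002,0.016,0],[-0.0003,-0.0002,0.018,0],[-0.0003,-0.0002,0.018,0]])

```text
clock: 53.2
position: [0.4244, 0.0042, 0.0115]
ee_rot: [-2.298, -2.142, 0.0]
force: [-0.2, 0.4, -0.7]
width: 0.259
gripper_force: 20.0
```

>>> jog_arm(moves=[[0,0,0.002,0],[0,0,0.004,0],[0,0,0.006,0],[0,0,0.006,0]])

```text
clock: 53.7
position: [0.4245, 0.0042, 0.0064]
ee_rot: [2.297, 2.142, -0.0]
force: [-5.1, -1.1, 19.6]
width: 0.259
gripper_force: 20.0
```

Run:
```python
from h import *
d=load('top')
P=cloud(d)*1000
for n,uv in dict(jar=(221,174),reel=(349,168)).items(): print(n,P[uv[1],uv[0]].round(0))
m=(P[:,:,2]>40)&(P[:,:,2]<80)
print('reel',rect(d,(325,140,375,200),.05,.07,.06),'jar',rect(d,(195,150,250,205),.06,.08,.07))
rows([])
```

```text
jar [742. 153.  70.]
reel [ 760. -139.   59.]
reel [ 747.6 -142.4   45.2   60.8   62.1] jar [734.4 157.1 -45.1  51.4  54.2]
at [424.5   4.2   6.4] yaw 86.0 clock 53.7 F [-5.1 -1.1 19.6] w 23.8
```

All five blocks are seated. The reel is at about (748,-142) and the jar at about (735,157). I push the tin back from its far side, offset to keep the gripper clear of the reel.

Run:
```python
from h import *
rows([(734.3,-19.3,110,-4.9)])
```

```text
at [424.5   4.2   6.4] yaw 86.0 clock 53.7 F [-5.1 -1.1 19.6] w 23.8
(734.3, -19.3, 110, -4.9) -> [-0.002, 0.3107, -0.1034] 1.587
```

>>> jog_arm(moves=[[0,0,0,0],[0,0,0,0],[0,0,0,0],[0,0,-0.04,0],[0,0,-0.1,0],[0,0,-0.1,0],[0,0,-0.1,0]], hand=0.036)

```text
clock: 54.58
position: [0.4242, 0.0037, 0.1054]
ee_rot: [2.298, 2.141, -0.0]
force: [0.2, 0.6, -0.5]
width: 0.393
gripper_force: 0.0
```

Run:
```python
from h import *
rows([(734.3,-19.3,110,-4.9),(734.3,-19.3,-2,-4.9)])
```

```text
at [424.2   3.7 105.4] yaw 85.95 clock 54.575 F [ 0.2  0.6 -0.5] w 36.1
(734.3, -19.3, 110, -4.9) -> [-0.0011, 0.3109, -0.0046] 1.586
(734.3, -19.3, -2, -4.9) -> [-0.001, 0.3109, 0.1074] 1.586
```

>>> jog_arm(moves=[[-0.001,0.31,-0.004,1.586],[-0.001,0.31,-0.004,1.586],[-0.001,0.31,-0.004,1.586],[-0.001,0.31,-0.004,1.586],[-0.001,0.31,-0.004,1.586],[-0.001,0.31,-0.004,1.586],[-0.001,0.31,-0.004,1.586],[-0.001,0.31,-0.004,1.586],[-0.001,0.31,-0.004,1.586],[-0.001,0.31,-0.004,1.586],[-0.001,0.31,-0.004,1.586],[-0.001,0.31,-0.004,1.586]], hand=0.05)

```text
clock: 56.08
position: [0.7334, -0.0185, 0.109]
ee_rot: [3.139, -0.132, -0.001]
force: [0.2, 0.4, -0.5]
width: 0.542
gripper_force: 0.0
```

Run:
```python
from h import *
d=snap('side');P=cloud(d)
m=(P[:,:,0]>.58)&(P[:,:,0]<.75)&(abs(P[:,:,1]+.02)<.09)
print('tin side',rect(d,(280,180,420,300),.021,.032,.026,m))
rows([(734.3,-19.3,-2,-4.9),(696,-16,-2,-4.9)])
```

```text
tin side [664.9 -31.6  -5.9  91.6 126.1]
at [733.4 -18.6 109.2] yaw -4.84 clock 56.125 F [-0.7 -0.1 -0.4] w 50.2
(734.3, -19.3, -2, -4.9) -> [0.001, 0.0006, 0.1112] 0.001
(696, -16, -2, -4.9) -> [-0.0375, 0.0006, 0.1113] 0.001
```

>>> jog_arm(moves=[[0.002,0,0.06,0],[0.002,0,0.09,0],[0.002,0,0.108,0],[0.002,0,0.111,0],[0.002,0,0.111,0],[-0.006,0,0.111,0],[-0.012,0,0.111,0],[-0.018,0,0.111,0],[-0.024,0,0.111,0],[-0.03,0,0.111,0],[-0.035,0,0.111,0],[-0.0375,0,0.111,0],[-0.0375,0,0.111,0]])

```text
clock: 57.75
position: [0.6958, -0.0153, -0.0016]
ee_rot: [3.139, -0.134, -0.001]
force: [3.3, 0.3, 3.4]
width: 0.539
gripper_force: 1.6
```

Run:
```python
from h import *
d=snap('side');P=cloud(d)
m=(P[:,:,0]>.58)&(P[:,:,0]<.75)&(abs(P[:,:,1]+.02)<.09)
print('tin side',rect(d,(280,180,420,300),.021,.032,.026,m))
rows([])
```

```text
tin side [647.4 -29.7  -3.3 114.  122.8]
at [695.8 -15.3  -1.6] yaw -4.88 clock 57.8 F [ 3.2 -0.2  2.4] w 50.1
```

>>> jog_arm(moves=[[0.018,0,0,0],[0.018,0,0,0],[0.018,0,-0.06,0],[0.018,0,-0.115,0],[0.018,0,-0.115,0],[-0.1,0.06,-0.115,-0.3],[-0.17,0.16,-0.115,-0.7],[-0.22,0.26,-0.115,-1.1],[-0.25,0.3,-0.115,-1.571],[-0.25,0.3,-0.115,-1.571],[-0.25,0.3,-0.115,-1.571],[-0.25,0.3,-0.115,-1.571],[-0.25,0.3,-0.115,-1.571],[-0.25,0.3,-0.115,-1.571],[-0.25,0.3,-0.115,-1.571],[-0.25,0.3,-0.115,-1.571]])

```text
clock: 59.8
position: [0.4209, -0.2924, 0.1131]
ee_rot: [-2.314, -2.122, 0.001]
force: [-0.3, -0.8, 0.7]
width: 0.543
gripper_force: 0.0
```

Run:
```python
from h import *
d=snap('top')
t=rect(d,(220,140,360,262),.018,.032,.026);print('tin',t,'tray',rect(d,(80,255,360,345),.008,.02,.016))
print('reel',rect(d,(325,140,375,200),.05,.07,.06),'jar',rect(d,(195,150,250,205),.06,.08,.07))
a=np.radians(t[2]);w=np.array([-np.sin(a),np.cos(a)])
s=t[:2]-(60+9.5+20)*w
print(s)
rows([(*s.round(1),110,85),(*s.round(1),-2,85)])
```

```text
tin [636.2 -23.9  -5.   94.3 120.2] tray [451.    2.8  -4.   99.9 225. ]
reel [ 747.6 -142.4   45.2   60.8   62.1] jar [734.9 157.7 -43.6  51.7  52.4]
[ 628.39956102 -113.05942548]
at [ 421.2 -292.4  113.2] yaw 85.07 clock 59.85 F [ 0.2 -0.7  0.6] w 49.9
(np.float64(628.4), np.float64(-113.1), 110, 85) -> [0.1965, 0.191, 0.0031] 0.001
(np.float64(628.4), np.float64(-113.1), -2, 85) -> [0.1965, 0.1912, 0.1151] 0.001
```

>>> jog_arm(moves=[[0.06,0.06,0.003,0],[0.12,0.12,0.003,0],[0.18,0.18,0.003,0],[0.196,0.191,0.003,0],[0.196,0.191,0.003,0],[0.196,0.191,0.003,0],[0.196,0.191,0.055,0],[0.196,0.191,0.1,0],[0.196,0.191,0.115,0],[0.196,0.191,0.115,0],[0.196,0.191,0.115,0],[0.203,0.191,0.115,0],[0.209,0.191,0.115,0],[0.215,0.191,0.115,0],[0.22,0.191,0.115,0],[0.2235,0.191,0.115,0],[0.2235,0.191,0.115,0]])

```text
clock: 61.98
position: [0.6311, -0.0865, -0.0013]
ee_rot: [2.314, 2.125, 0.0]
force: [0.3, -2.8, 1.4]
width: 0.547
gripper_force: 1.3
```

>>> jog_arm(moves=[[-0.02,0,0,0],[-0.02,0,0,0],[-0.02,0,-0.06,0],[-0.02,0,-0.115,0],[-0.08,-0.06,-0.12,0],[-0.14,-0.12,-0.12,0],[-0.2,-0.18,-0.12,0],[-0.22,-0.19,-0.12,0],[-0.22,-0.19,-0.12,0],[-0.22,-0.19,-0.12,0]])

```text
clock: 63.22
position: [0.4208, -0.2914, 0.1184]
ee_rot: [-2.318, -2.119, 0.002]
force: [1.1, 0.2, -0.3]
width: 0.547
gripper_force: 0.0
```

Run:
```python
from h import *
d=snap('top'); P=cloud(d)*1000
print('tin',rect(d,(220,140,360,262),.018,.032,.026),'tray',rect(d,(80,255,360,345),.008,.02,.016))
print('reel',rect(d,(325,140,375,200),.05,.07,.06),'jar',rect(d,(195,150,250,205),.06,.08,.07))
for k in range(6):
    x,y,_,_=pocket(k,0); x-=1;y+=1
    m=(abs(P[:,:,0]-x)<8)&(abs(P[:,:,1]-y)<24)
    print(k,np.median(P[m][:,2]).round(1),np.percentile(P[m][:,2],[5,95]).round(1))
rows([])
cv2.imwrite('pics/m.png',cv2.resize(d['color'][130:345,190:470],None,fx=2.75,fy=2.75)[:,:,::-1])
```

```text
tin [637.3 -16.4  -5.   94.3 120.2] tray [451.    2.8  -4.   99.9 225. ]
reel [ 747.6 -142.4   45.2   60.8   62.1] jar [733.8 158.7 -89.   51.9  53.8]
0 30.2 [27.4 33.2]
1 30.5 [27.2 34.1]
2 30.6 [27.5 33.6]
3 30.8 [26.6 34.3]
4 6.2 [ 3.  10.5]
5 30.5 [27.3 34.2]
at [ 422.4 -289.9  118.6] yaw 85.0 clock 63.275 F [ 1.1 -0.5 -1.1] w 50.1
```

View pics/m.png

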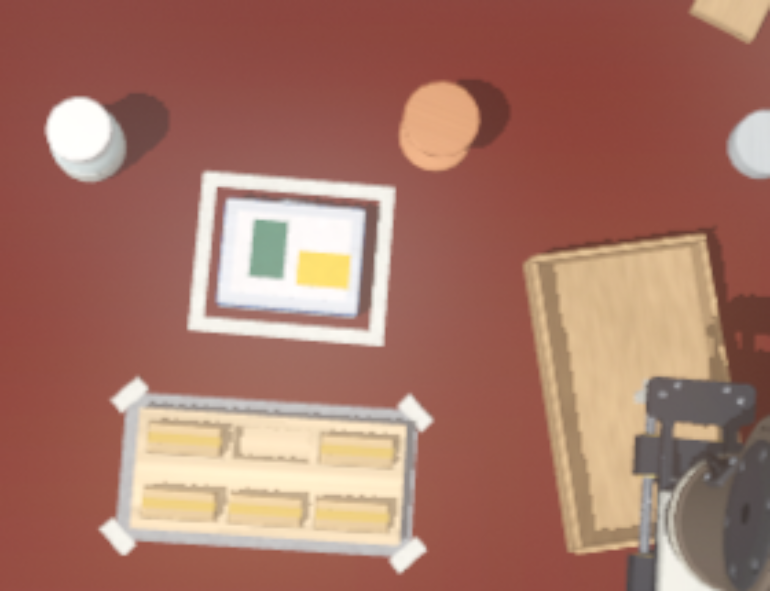

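The last view shows the tin inside its outline at (290,257). The tray is on the sheet with five blocks flush (tops about 30 mm), the box is empty, and the reel and jar are unmoved. I hand it in.

```bash
python3 -c "
from cell import arm
print(arm.sign_off())"
```

```text
the job is handed in; nothing more can be done
None
```

The job is handed in: the tin lies in its outline (pushed back there after it was knocked aside), the tray lies squarely on the sheet with all five blocks that were there seated flat in pockets, and the reel and jar are where they were.

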